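Assemble the toy carousel and seat its riders

TASK

Put the wooden toy carousel together: slide its round base, without lifting it off the bench, until it lies wholly on the round cork mat, then slip the metal spacer sleeve, the carousel deck and last the wooden collar over the steel shaft, each fully home on the part below. Stand every wooden rider there is upright and fully down in a seat ring of its own on the deck, leave the finished carousel on the mat, and do not disturb the other things on the bench.

Things in the scene. Friction and masses are not known exactly. Their poses are not given: they have to be found in the camera images.
- mat: thin round cork mat lying on the bench, 180 mm diameter, under 1 mm thick (nothing catches on its edge), fixed; origin at its centre
- base: carousel base, loose: dark round wooden disc, 150 mm diameter, 18 mm thick, about 0.6 kg, with a fixed upright steel shaft at its centre, 16 mm diameter, its top 82 mm above the underside of the disc (64 mm above the disc's top), top edge bevelled over the last 4 mm. It can be slid by the shaft or by its edge. Origin at the centre of its underside, z up along the shaft
- shaft_top (a point): centre of the top end of the base's steel shaft
- sleeve: spacer sleeve, loose: plain aluminium tube standing on end, 34 mm outside diameter, 19 mm bore, 20 mm high; origin at the centre of its underside. Goes on the shaft first, down onto the wooden base disc
- deck: carousel deck, loose, 0.25 kg: plywood disc 160 mm across, 8 mm thick; central wooden hub 36 mm across, rising 22 mm above the disc (hold it there); 19 mm bore through both. Four seat rings 6 mm high on the disc, 60 mm from the centre on its own +x, +y, -x, -y, 39 mm outside, 32 mm inside diameter. Origin: centre of underside, z up. Goes on second, onto the sleeve, and is free to turn
- seat0 (a point): centre of the floor of the seat ring on the deck's +x side (on the disc's upper face, 8 mm above the deck's underside)
- seat1 (a point): the same, seat ring on the deck's +y side
- seat2 (a point): the same, seat ring on the deck's -x side
- seat3 (a point): the same, seat ring on the deck's -y side
- collar: top collar, loose: flat dark wooden ring, 44 mm outside diameter, 19 mm bore, 14 mm high; origin at the centre of its underside. Goes on the shaft last, down onto the deck's hub, its top then level with the shaft's top
- rider0: turned wooden rider figure, loose, standing upright on the bench: cylindrical body 28 mm diameter and 24 mm high, with a rounded head 19 mm across on top, 44 mm high in all, about 40 g; the lowest 6 mm of the body is a steel foot, so it does not topple easily; origin at the centre of its underside, z up. May be absent (None)
- rider1: a rider figure just like rider0, may be absent
- rider2: a rider figure just like rider0, may be absent
- rider3: a rider figure just like rider0, may be absent
- hammer: bystander: hammer with a red handle, 260 mm long, lying on the bench beyond the mat; origin under its middle
- glue: bystander: white glue bottle, 56 mm diameter, 150 mm tall, at the left; origin at the centre of its underside
- coffee: bystander: green drinking cup, 76 mm rim, 95 mm tall, at the right; origin at the centre of its underside
- sanding_block: bystander: cork sanding block 100 x 55 x 30 mm, right of the robot; origin at the centre of its underside
Not all that is in view belongs to the job. Of the things that look like the sleeve, take the one that is nearest to the robot's base at the start.

How it is judged:
On the way, in this order (a step that is already met when the one before it is completed fails the run):
1. the base lies wholly on the mat (its centre within 15 mm of the mat's) (horizontal distance between base and mat below 0.015 m), for 0.2 s.
2. the sleeve is on the shaft, down on the base (horizontal distance between sleeve and base below 0.006 m and z of sleeve in the frame of base between 0.014 and 0.0215 m), for 0.2 s.
3. the deck is on the shaft, down on the sleeve (horizontal distance between deck and base below 0.006 m and z of deck in the frame of base between 0.034 and 0.0415 m and angle between deck's own z axis and vertical below 0.1 rad), for 0.2 s.
4. the collar is on the shaft, down on the hub (horizontal distance between collar and base below 0.006 m and z of collar in the frame of base between 0.064 and 0.0715 m), for 0.2 s.
At the end, for the whole second after the job is handed in: Base centre within 15 mm of the mat's; sleeve, deck, collar on the shaft in that order, each within 3.5 mm of fully home, deck level; every rider present upright (0.12 rad), its underside centre within 5 mm of the floor centre of a seat ring; all at rest (all of step 2 and all of step 3 and all of step 4 and horizontal distance between base and mat below 0.015 m and (distance between rider0 and seat0 below 0.005 m or distance between rider0 and seat1 below 0.005 m or distance between rider0 and seat2 below 0.005 m or distance between rider0 and seat3 below 0.005 m) and angle between each of rider0, rider1, rider2, rider3's own z axis and vertical below 0.12 rad and linear speed of each of rider0, rider1, rider2, rider3, base, deck below 0.03 m/s and (distance between rider1 and seat0 below 0.005 m or distance between rider1 and seat1 below 0.005 m or distance between rider1 and seat2 below 0.005 m or distance between rider1 and seat3 below 0.005 m) and (distance between rider2 and seat0 below 0.005 m or distance between rider2 and seat1 below 0.005 m or distance between rider2 and seat2 below 0.005 m or distance between rider2 and seat3 below 0.005 m) and (distance between rider3 and seat0 below 0.005 m or distance between rider3 and seat1 below 0.005 m or distance between rider3 and seat2 below 0.005 m or distance between rider3 and seat3 below 0.005 m)); the robot touches nothing.
It fails at once if the base is lifted off the bench or tipped (height (world z) of base above 0.012 m or angle between base's own z axis and vertical above 0.15 rad).
It fails at once if another thing on the bench is moved more than 30 mm (distance of any of hammer, glue, coffee, sanding_block from where it was at the start of the episode above 0.03 m).
Of rider0, rider1, rider2, rider3 only 2 to 4 are there at a start; the rules pass over those that are not, and their reading is None.
At some moment in a run one of sleeve, collar, rider0, rider1, rider2, rider3 may be knocked a few centimetres aside while the robot is not near it.
It also fails if it takes over 210 s, if anything falls off the work surface, if the arm or the gripper's body presses on something with over 40 N, if the wrist force passes 120 N, or if a joint passes its speed limit or range.

ROBOT

A 6-joint arm with a two-finger parallel gripper is mounted at the origin on the work surface. World frame = base frame: x ahead of the robot, y to its left, z up, the work surface at z = 0. Lengths are in m, angles in rad, forces in N, time in s.
With the tool pointing down it reaches from about 0.25 to 0.775 m from the base axis. Payload 4 kg.
Tool frame: the origin (TCP) lies midway between the tips of the shut fingers; the grasp point (between the pads) lies 19 mm behind it (grip_point_offset is the distance from the TCP to the grasp point, in m); z points along the fingers, y is the line along which they close (so a half turn about z gives the same grasp; the last joint's range is limited). The gripper opens to 94 mm and grips with 3 to 60 N. Pads are 16 mm wide; open, the fingers measure 119 mm over their backs; the gripper's body (75 mm by 177 mm) begins 78 mm behind the grasp point.
Start: joints at [-1.352, 0.087, 1.371, -0, 1.684, -0.103], TCP at [0.174, -0.522, 0.206] pointing down, gripper open.
Joint ranges: [-3.1, 3.1], [-0.76, 2.03], [0.27, 2.55], [-1.08, 4.22], [0.17, 2.65], [-2.57, 2.57]. Speed limits (rad/s): [2.79, 2.79, 3.14, 3.14, 3.14, 3.14].

INTERFACE

Orientations are given as [roll, pitch, yaw] about the fixed x, y, z axes, in that order (R = Rz(yaw) Ry(pitch) Rx(roll)).
In Python, from bench import * gives the robot as it stands.
- The arm moves only by the tool carry_out, never from a script. Its argument "commands" is a list of rows, each a list of 6 numbers: the shift along the tool's x, y, z in m, then the turn, a rotation vector about the tool's x, y, z in rad. In form: [[tx, ty, tz, rx, ry, rz], ...]. A call has exactly 5 rows; each row is the pose to reach, as a shift and turn from the pose commanded when the call began, along the tool's axes at that moment; what a row does not reach only later rows make up. A row lasts 1/10 s, in which the tool goes at most 50 mm and 8.59 degrees, less where a joint would pass 70% of its speed; a pose out of reach is approached as far as the arm can. A call with a gripper value outside its range is refused whole. "jaw" is the opening, from 0 (shut) to 1 (fully open), set as the call begins (left out, the last holds). The fingers move at their own pace and stop on an object; the grip force is fixed at half the most. Time passes only in rows, so rows that repeat a pose let the fingers close, or fill a call up. It gives the time, the measured TCP pose, the force, the opening and the grip force at its end, in the units of the state.
- get_obs(): the state, without advancing time (a new reading comes with each control period).
- snapshot(name): name is "scene" or "top" or "wrist"; returns a dict with "img" (400x640x3 uint8, red, green, blue), "range_z" (400x640 float32, m along the optical axis (not along the pixel's ray), 0 where there is no reading), "fx", "fy", "cx", "cy" (pixels), "R" (3x3) and "t" (3): a world point X has camera coordinates R X + t. Camera axes: x right, y down, z forward; pixel columns grow to the right and rows downward; lengths in m; the calibration is good to about 2 mm. The wrist camera is an equidistant fisheye: a pixel r from the principal point sees the ray r / f radians off the axis. A picture is of the moment at which its call begins.
- close_job(): hands the job in; it is judged then, once.
The state is a dict: "time": time; "joint_positions": joint angles; "qvel": joint speeds; "joint_torque": joint torques, N m; "tool_pos": TCP position; "ee_rot": TCP orientation; "wrist_force": force on the tool from outside, world axes, zero at the start; "wrist_torque": the same for the moment, N m; "width": finger opening in m; "finger_force": force on a finger pad.
Only numpy, scipy, OpenCV 4.12 (cv2) and the standard library are available. Lean on these libraries where they do the work, as an engineer would, in place of code of your own. Each camera call takes 0.05 s, during which the arm holds its last target. There are 200 camera calls.

## Working session

There is one attempt and no reset: what is moved stays moved. The work goes in short steps, Python scripts to look and compute and a tool call to move; the robot and the scene stay as the last step left them, time stands still between calls to the robot, and variables do not carry over. Pictures are saved under pics/ and viewed, at most 14 in all, crops included, and the job is handed in when it is done.

Besides the shell and the picture viewer there is one more tool, called after "Request:" as name(argument=value, ...) on one line, values as JSON. carry_out: Moves the arm, as the interface text tells. Its arguments: {"type":"object","properties":{"commands":{"type":"array","items":{"type":"array","items":{"type":"number"}}},"jaw":{"type":"number"}},"required":["commands"]}

```bash
ls; mkdir -p pics; cat > h.py <<'E'
from bench import *
import numpy as np, cv2
def save(s,n): cv2.imwrite(f'pics/{n}.png', s['img'][:,:,::-1])
def cloud(s):
    h,w=s['range_z'].shape; v,u=np.mgrid[0:h,0:w]; z=s['range_z'].astype(float)
    P=np.stack([(u-s['cx'])/s['fx']*z,(v-s['cy'])/s['fy']*z,z],-1)
    X=(P-s['t'])@np.asarray(s['R'])
    X[z<=0]=np.nan
    return X
E
python3 - <<'E'
from h import *
for n in ['scene','top']:
    s=snapshot(n); save(s,n+'0'); np.savez(n+'0.npz',**s); print(n,s['fx'],s['cx'],s['cy'],np.round(s['R'],3).tolist(),np.round(s['t'],3), (s['range_z']>0).mean())
print(get_obs())
E
```

```text
pics
scene 381.785486522105 318.08156656347694 196.21824082931658 [[-0.822, 0.57, 0.016], [0.43, 0.638, -0.638], [-0.374, -0.517, -0.77]] [ 0.502 -0.191  1.35 ] 0.995921875
top 361.23688259982254 321.19122707424503 198.83113556465642 [[-0.018, -1.0, -0.007], [-0.982, 0.019, -0.189], [0.189, 0.004, -0.982]] [-0.004  0.586  1.265] 0.995859375
{'time': 0.1, 'joint_positions': array([-1.35211518e+00,  8.78693352e-02,  1.37206210e+00,  2.29631687e-05,
        1.68359270e+00, -1.03094933e-01]), 'qvel': array([ 6.20811848e-05, -2.20422100e-03, -3.53835767e-03,  8.75553551e-04,
       -4.06188450e-04,  4.61085666e-04]), 'joint_torque': array([ 2.00540329e-03, -3.41253269e+01, -3.03300512e+01,  7.20072258e-02,
        3.04443925e-02, -9.87595422e-05]), 'tool_pos': array([ 0.17384016, -0.52129996,  0.20444846]), 'ee_rot': array([-3.13967378e+00, -2.21474055e-04,  3.21778432e-01]), 'wrist_force': array([-0.42739768,  0.31265283, -0.26781928]), 'wrist_torque': array([-0.00081515, -0.00725914,  0.01531797]), 'finger_force': 0.0, 'width': 0.09365366705414327}
```

View pics/top0.png

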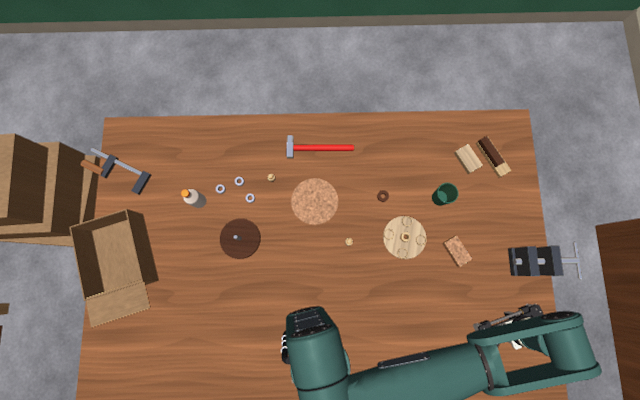

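View pics/scene0.png

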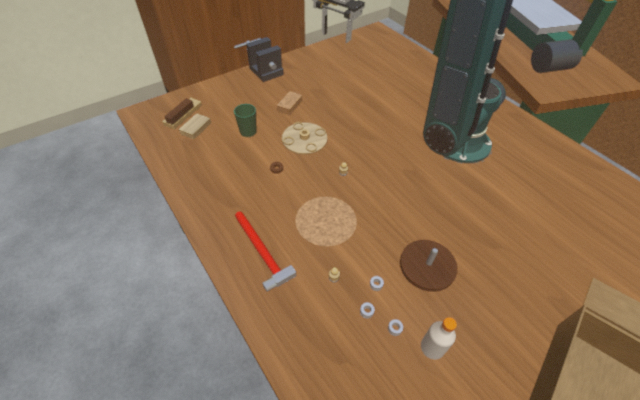

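```bash
python3 - <<'E'
from h import *
from scipy import ndimage as N
for n in ['top','scene']:
    s=dict(np.load(n+'0.npz')); X=cloud(s)
    print(n,'bench z',np.nanmedian(X[...,2][(abs(X[...,2])<.02)]))
    m=(X[...,2]>0.008)&(X[...,2]<.2)&(X[...,0]>.1)&(X[...,0]<.9)&(abs(X[...,1])<.75)
    l,k=N.label(m)
    for i in range(1,k+1):
        p=X[l==i]
        if len(p)<25: continue
        zt=np.percentile(p[:,2],97); q=p[p[:,2]>zt-.006]
        vv,uu=np.where(l==i)
        print(i,len(p),'uv',int(uu.mean()),int(vv.mean()),'top',zt.round(4),'ctr',q[:,:2].mean(0).round(4),'mid',((q[:,:2].max(0)+q[:,:2].min(0))/2).round(4),'ext',np.ptp(p[:,:2],axis=0).round(3),s['img'][l==i].mean(0).astype(int))
E
```

```text
top bench z 0.0007509165669243393
15 559 uv 314 146 top 0.0301 ctr [0.7977 0.0202] mid [ 0.8036 -0.0141] ext [0.088 0.26 ] [194  82  80]
18 586 uv 493 155 top 0.0539 ctr [ 0.761  -0.6611] mid [ 0.7599 -0.6612] ext [0.151 0.114] [119  89  65]
26 442 uv 468 158 top 0.0291 ctr [ 0.7413 -0.5819] mid [ 0.7414 -0.5807] ext [0.112 0.098] [194 167 136]
44 304 uv 138 178 top 0.0251 ctr [0.6839 0.6796] mid [0.6886 0.6947] ext [0.126 0.11 ] [ 95  94 100]
64 47 uv 271 176 top 0.0466 ctr [0.6808 0.1723] mid [0.6809 0.1727] ext [0.028 0.024] [186 154 113]
71 55 uv 239 180 top 0.0257 ctr [0.6703 0.2949] mid [0.6696 0.2958] ext [0.03  0.032] [167 165 180]
75 386 uv 445 193 top 0.0973 ctr [ 0.5965 -0.4642] mid [ 0.5941 -0.4634] ext [0.073 0.077] [43 66 50]
78 55 uv 220 188 top 0.0247 ctr [0.6417 0.3661] mid [0.6421 0.3668] ext [0.033 0.033] [164 161 174]
82 334 uv 193 197 top 0.1514 ctr [0.5993 0.4498] mid [0.5994 0.4502] ext [0.051 0.09 ] [160 137 116]
87 83 uv 383 195 top 0.0205 ctr [ 0.602  -0.2464] mid [ 0.6032 -0.2471] ext [0.042 0.039] [106  68  49]
91 53 uv 250 197 top 0.0236 ctr [0.6045 0.253
[... 2481 characters left out ...]
v 428 264 top 0.0476 ctr [0.4573 0.292 ] mid [0.4553 0.29  ] ext [0.151 0.149] [104  71  50]
60 114 uv 334 274 top 0.0432 ctr [0.6833 0.1768] mid [0.6826 0.1761] ext [0.027 0.026] [172 148 105]
61 125 uv 376 282 top 0.0228 ctr [0.6057 0.2551] mid [0.605  0.2553] ext [0.032 0.032] [161 158 162]
62 5718 uv 593 334 top 0.1202 ctr [0.3589 0.6306] mid [0.3669 0.6314] ext [0.343 0.188] [117  92  61]
63 131 uv 367 309 top 0.0226 ctr [0.6718 0.2978] mid [0.6718 0.2974] ext [0.034 0.033] [162 161 166]
64 1016 uv 439 338 top 0.1511 ctr [0.6005 0.4512] mid [0.5998 0.4509] ext [0.052 0.055] [167 146 121]
65 144 uv 395 327 top 0.0229 ctr [0.6434 0.3683] mid [0.6427 0.3681] ext [0.032 0.034] [162 158 162]
```

Both views show the shaft base (top view, 239,238), the mat (315,200), the deck (405,237) and the collar (383,196). There are three sleeve-like tubes, and the nearest to the robot is at (250,198). Riders stand at (271,177) and (349,241).

```bash
python3 - <<'E'
from h import *
from scipy import ndimage as N
for n,seed in [('top',(200,315)),('scene',(220,326))]:
    s=dict(np.load(n+'0.npz')); X=cloud(s); I=s['img'].astype(int)
    p0=X[seed]; near=np.hypot(X[...,0]-p0[0],X[...,1]-p0[1])<.13
    m=near&(I.sum(2)>(I[seed[0]-8:seed[0]+8,seed[1]-8:seed[1]+8].sum(2).mean()*.5+I[near&(np.hypot(X[...,0]-p0[0],X[...,1]-p0[1])>.115)].sum(1).mean()*.5))&(X[...,2]<.01)
    m=N.binary_opening(N.binary_closing(m,iterations=2),iterations=2); l,k=N.label(m); m=l==l[seed]
    c=max(cv2.findContours(m.astype(np.uint8),0,1)[0],key=len)[:,0]; P=X[c[:,1],c[:,0],:2]
    (a,b),r=cv2.minEnclosingCircle(P.astype(np.float32)); print(n,'mat',a,b,r, X[m].mean(0))
    d=np.hypot(X[...,0]-.454,X[...,1]-.289)
    q=X[(d<.06)&(X[...,2]>.03)&(X[...,2]<.09)]; print('shaft',len(q),q.mean(0),q[:,2].max(), q[q[:,2]>.06].mean(0))
    # base disc outline: 
    b=(d<.09)&(X[...,2]>.012)&(X[...,2]<.024); Pb=X[b][:,:2].astype(np.float32); print('base',cv2.minEnclosingCircle(Pb))
E
```

```text
top mat 0.5900835394859314 0.012809955514967442 0.09137624502182007 [nan nan nan]
shaft 30 [0.45205742 0.28615324 0.068142  ] 0.08630340124866388 [0.4530342  0.28671882 0.07707538]
base ((0.45401450991630554, 0.288780152797699), 0.07551609724760056)
scene mat 0.5908733010292053 0.010318023152649403 0.09225001186132431 [nan nan nan]
shaft 90 [0.45751846 0.2920234  0.06223811] 0.08528334291447774 [0.45675122 0.29181451 0.07451103]
base ((0.45275935530662537, 0.290377676486969), 0.07666340470314026)
```

Request:
carry_out(commands=[[0.24,0.1,-0.03,0,0,0.1],[0.24,0.1,-0.03,0,0,0.2],[0.24,0.1,-0.03,0,0,0.322],[0.24,0.1,-0.03,0,0,0.322],[0.24,0.1,-0.03,0,0,0.322]], jaw=0.6)

```text
time: 0.6
tool_pos: [0.4234, -0.5396, 0.2337]
ee_rot: [-3.141, 0.001, -0.0]
wrist_force: [-0.5, 0.1, 0.1]
width: 0.0586
finger_force: 0.0
```

Request:
carry_out(commands=[[0.015,-0.05,0,0,0,0],[0.03,-0.1,0,0,0,0],[0.03,-0.15,0,0,0,0],[0.03,-0.2,0,0,0,0],[0.03,-0.25,0,0,0,0]])

```text
time: 1.1
tool_pos: [0.4515, -0.2919, 0.2332]
ee_rot: [-3.14, 0.001, -0.0]
wrist_force: [0.8, 0.7, 1.2]
width: 0.0563
finger_force: 0.0
```

Request:
carry_out(commands=[[0,-0.05,0,0,0,0],[0,-0.1,0,0,0,0],[0,-0.15,0,0,0,0],[0,-0.2,0,0,0,0],[0,-0.25,0,0,0,0]])

```text
time: 1.6
tool_pos: [0.4511, -0.0422, 0.2337]
ee_rot: [-3.141, 0.0, -0.001]
wrist_force: [0.5, 0.5, -1.2]
width: 0.0565
finger_force: 0.0
```

Request:
carry_out(commands=[[0,-0.05,0,0,0,0],[0,-0.1,0,0,0,0],[0,-0.15,0,0,0,0],[0,-0.2,0,0,0,0],[0,-0.25,0,0,0,0]])

```text
time: 2.1
tool_pos: [0.4511, 0.2079, 0.2338]
ee_rot: [3.141, 0.0, -0.0]
wrist_force: [1.2, -1.3, 0.7]
width: 0.0566
finger_force: 0.0
```

Request:
carry_out(commands=[[0,-0.04,0,0,0,0],[0,-0.06,0,0,0,0],[0,-0.07,0,0,0,0],[0,-0.07,0,0,0,0],[0,-0.07,0,0,0,0]])

```text
time: 2.6
tool_pos: [0.4518, 0.275, 0.2338]
ee_rot: [3.141, 0.0, -0.001]
wrist_force: [0.4, -0.1, 0.5]
width: 0.0565
finger_force: 0.0
```

```bash
python3 - <<'E'
from h import *
o=get_obs(); print(o['tool_pos'],o['ee_rot'],o['joint_positions'])
s=snapshot('wrist'); save(s,'w1'); np.savez('w1.npz',**s); print(s['fx'],s['cx'],s['cy'],s['R'],s['t'])
t=snapshot('top'); save(t,'t1'); X=cloud(t); I=t['img']
m=(X[...,2]>.025)&(X[...,2]<.06)&(X[...,0]<.4)&(abs(X[...,1])<.6)
from scipy import ndimage as N
l,k=N.label(m)
for i in range(1,k+1):
  p=X[l==i]
  if len(p)>20: print(len(p),p.mean(0),I[l==i].mean(0))
E
```

```text
[0.45183757 0.27496443 0.23383792] [ 3.14059335e+00  4.34107319e-04 -9.62656285e-04] [ 4.39944859e-01  3.70617912e-02  1.36791018e+00 -7.28570442e-04
  1.73743970e+00  2.01158307e+00]
309.70691628693146 319.09993381025174 205.5595289265057 [[-0.00115143 -0.99999773  0.00179205]
 [-0.96010207  0.00160663  0.27964518]
 [-0.27964743 -0.00139856 -0.96010174]] [0.2740173  0.39625417 0.54648719]
248 [ 0.37292342 -0.51418828  0.03045522] [194.70564516 145.77016129 111.69758065]
61 [0.32631187 0.59234295 0.04238435] [65.45901639 47.16393443 31.40983607]
170 [0.05384744 0.02130083 0.0402235 ] [40.91764706 59.25294118 56.60588235]
```

View pics/w1.png

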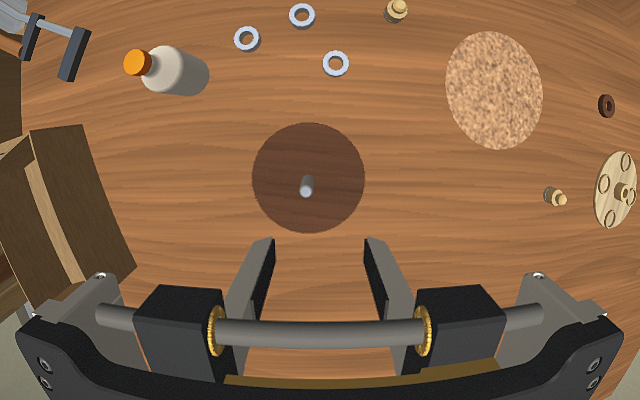

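View pics/t1.png

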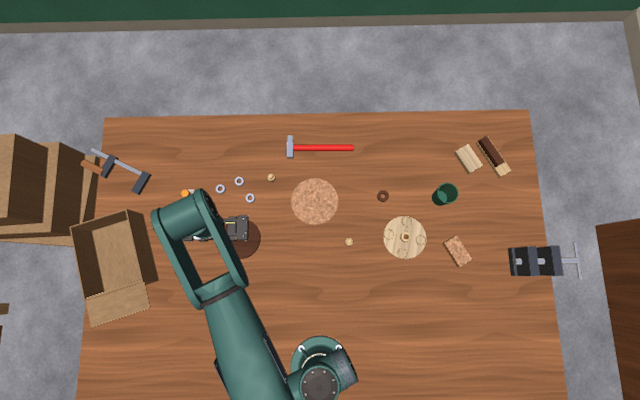

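The wrist view shows the shaft top at (306,190), the sleeve at (335,63) and the mat at (494,90). The clear top view confirms only two riders, at (271,177) and (349,241).

```bash
cat >> h.py <<'E'
from scipy import ndimage as N
def fish(s):
    h,w=s['range_z'].shape; v,u=np.mgrid[0:h,0:w]; z=s['range_z'].astype(float)
    a=(u-s['cx'])/s['fx']; b=(v-s['cy'])/s['fy']; th=np.hypot(a,b)+1e-9
    k=np.tan(np.minimum(th,1.4))/th
    P=np.stack([a*k*z,b*k*z,z],-1); X=(P-s['t'])@np.asarray(s['R']); X[(z<=0)|(th>1.3)]=np.nan
    return X
def circ(X,x,y,r,lo,hi):
    m=(np.hypot(X[...,0]-x,X[...,1]-y)<r)&(X[...,2]>lo)&(X[...,2]<hi); p=X[m]
    if len(p)<5: return None
    (a,b),R=cv2.minEnclosingCircle(p[:,:2].astype(np.float32)); return np.round([a,b,R,*p.mean(0),p[:,2].max(),len(p)],4)
E
python3 - <<'E'
from h import *
s=dict(np.load('w1.npz')); X=fish(s)
print('bench',np.nanmedian(X[100:115,400:420,2]), 'mat z',X[90,494])
print('shafttop',circ(X,.454,.289,.04,.076,.1),'base',circ(X,.454,.289,.1,.013,.025))
print('sleeve',circ(X,.605,.254,.03,.012,.04))
for p in [(.682,.174),(.436,-.111)]: print('rider',circ(X,*p,.03,.015,.06))
print('collar',circ(X,.604,-.247,.04,.008,.04))
I=s['img'].astype(int); d=np.hypot(X[...,0]-.59,X[...,1]-.011)
m=(d<.11)&(I[...,0]>195); m=N.binary_closing(m,iterations=2);l,_=N.label(m); m=l==l[90,494]
print('mat',cv2.minEnclosingCircle(X[m][:,:2].astype(np.float32)))
E
```

```text
bench 0.0004775992352986284 mat z [0.58877005 0.01791038 0.00081891]
shafttop [4.536e-01 2.885e-01 8.200e-03 4.542e-01 2.884e-01 8.090e-02 8.400e-02
 1.600e+02] base [4.536e-01 2.886e-01 7.530e-02 4.560e-01 2.881e-01 1.830e-02 2.450e-02
 9.523e+03]
sleeve [6.046e-01 2.531e-01 1.740e-02 6.040e-01 2.534e-01 1.960e-02 2.250e-02
 4.120e+02]
rider [6.821e-01 1.745e-01 1.440e-02 6.783e-01 1.766e-01 3.120e-02 4.540e-02
 3.650e+02]
rider [ 4.340e-01 -1.130e-01  1.420e-02  4.350e-01 -1.084e-01  2.940e-02
  4.500e-02  2.400e+02]
collar [ 6.044e-01 -2.484e-01  2.260e-02  6.039e-01 -2.462e-01  1.360e-02
  1.710e-02  2.590e+02]
mat ((0.5908140540122986, 0.010147694498300552), 0.09034018963575363)
```

Request:
carry_out(commands=[[0.002,-0.0136,0.03,0,0,0],[0.002,-0.0136,0.07,0,0,0],[0.002,-0.0136,0.11,0,0,0],[0.002,-0.0136,0.15,0,0,0],[0.002,-0.0136,0.19,0,0,0]])

```text
time: 3.2
tool_pos: [0.4542, 0.2882, 0.0431]
ee_rot: [-3.141, -0.001, -0.002]
wrist_force: [0.3, -0.3, 0.4]
width: 0.0567
finger_force: 0.0
```

Request:
carry_out(commands=[[0,0,0,0,0,0],[0,0,0,0,0,0],[0,0,0,0,0,0],[0,0,0,0,0,0],[0,0,0,0,0,0]], jaw=0)

```text
time: 3.7
tool_pos: [0.4552, 0.2901, 0.0464]
ee_rot: [-3.14, -0.004, -0.0]
wrist_force: [0.2, 0.4, -0.8]
width: 0.0196
finger_force: 0.0
```

Request:
carry_out(commands=[[0,0,0,0,0,0],[0,0,0,0,0,0],[0,0,0,0,0,0],[0,0,0,0,0,0],[0,0,0,0,0,0]])

```text
time: 4.2
tool_pos: [0.4549, 0.2898, 0.0459]
ee_rot: [-3.141, -0.003, -0.0]
wrist_force: [-0.9, -0.5, 5.0]
width: 0.0154
finger_force: 30.0
```

Request:
carry_out(commands=[[0.002,0.004,0,0,0,0],[0.006,0.012,0,0,0,0],[0.012,0.024,0,0,0,0],[0.019,0.038,0,0,0,0],[0.026,0.053,0,0,0,0]])

```text
time: 4.7
tool_pos: [0.4801, 0.2389, 0.0459]
ee_rot: [-3.136, -0.001, 0.001]
wrist_force: [-3.9, 5.3, 5.2]
width: 0.0156
finger_force: 30.0
```

Request:
carry_out(commands=[[0.009,0.018,0,0,0,0],[0.018,0.037,0,0,0,0],[0.028,0.056,0,0,0,0],[0.037,0.075,0,0,0,0],[0.046,0.094,0,0,0,0]])

```text
time: 5.2
tool_pos: [0.5264, 0.1444, 0.0459]
ee_rot: [-3.137, -0.001, 0.001]
wrist_force: [-1.2, 5.8, 6.4]
width: 0.0156
finger_force: 30.0
```

Request:
carry_out(commands=[[0.009,0.019,0,0,0,0],[0.018,0.038,0,0,0,0],[0.028,0.057,0,0,0,0],[0.037,0.076,0,0,0,0],[0.046,0.094,0,0,0,0]])

```text
time: 5.7
tool_pos: [0.5723, 0.0503, 0.046]
ee_rot: [-3.137, -0.001, 0.001]
wrist_force: [-2.3, 6.2, 6.5]
width: 0.0152
finger_force: 30.0
```

Request:
carry_out(commands=[[0.008,0.016,0,0,0,0],[0.014,0.028,0,0,0,0],[0.018,0.036,0,0,0,0],[0.019,0.037,0,0,0,0],[0.019,0.037,0,0,0,0]])

```text
time: 6.2
tool_pos: [0.5912, 0.0125, 0.0459]
ee_rot: [-3.14, -0.001, -0.0]
wrist_force: [-1.3, 2.3, 7.3]
width: 0.0153
finger_force: 30.0
```

Request:
carry_out(commands=[[0,0,0,0,0,0],[0,0,0,0,0,0],[0,0,0,0,0,0],[0,0,0,0,0,0],[0,0,0,0,0,0]], jaw=0.5)

```text
time: 6.7
tool_pos: [0.5906, 0.0114, 0.0438]
ee_rot: [3.141, 0.001, -0.0]
wrist_force: [0.0, -0.2, 0.2]
width: 0.0466
finger_force: 0.0
```

Request:
carry_out(commands=[[0,0,0,0,0,-0.15],[0,0,0,0,0,-0.3],[0,0,0,0,0,-0.45],[0,0,0,0,0,-0.6],[0,0,0,0,0,-0.75]])

```text
time: 7.2
tool_pos: [0.5907, 0.0114, 0.044]
ee_rot: [-3.142, 0.0, 0.756]
wrist_force: [-0.2, -1.0, -0.6]
width: 0.047
finger_force: 0.0
```

Request:
carry_out(commands=[[0,0,0,0,0,-0.15],[0,0,0,0,0,-0.3],[0,0,0,0,0,-0.45],[0,0,0,0,0,-0.6],[0,0,0,0,0,-0.75]])

```text
time: 7.7
tool_pos: [0.5907, 0.0114, 0.044]
ee_rot: [-3.141, 0.0, 1.506]
wrist_force: [0.3, 0.0, -0.4]
width: 0.0475
finger_force: 0.0
```

Request:
carry_out(commands=[[0,0,0,0,0,-0.071],[0,0,0,0,0,-0.071],[0,0,0,0,0,-0.071],[0,0,0,0,0,-0.071],[0,0,0,0,0,-0.071]], jaw=0)

```text
time: 8.2
tool_pos: [0.5901, 0.0114, 0.044]
ee_rot: [-3.14, 0.0, 1.57]
wrist_force: [-1.9, -0.0, 1.1]
width: 0.0155
finger_force: 30.0
```

Request:
carry_out(commands=[[0,0,0,0,0,0],[0,0,0,0,0,0],[0,0,0,0,0,0],[0,0,0,0,0,0],[0,0,0,0,0,0]])

```text
time: 8.7
tool_pos: [0.5901, 0.0114, 0.044]
ee_rot: [-3.14, 0.0, 1.571]
wrist_force: [-3.9, 0.1, 1.2]
width: 0.0152
finger_force: 30.0
```

```bash
python3 - <<'E'
from h import *
o=get_obs(); print(o)
E
```

```text
{'time': 8.7, 'joint_positions': array([-7.65654038e-02,  2.60467717e-01,  1.49719334e+00, -2.09405860e-04,
        1.38540801e+00, -7.64869009e-02]), 'qvel': array([-6.93596857e-04, -4.63035668e-05, -6.79748115e-05,  3.83101310e-04,
       -5.28706510e-05,  1.49158285e-04]), 'joint_torque': array([ 6.04646816e-02, -3.81977427e+01, -2.94438744e+01,  2.51645269e-01,
       -1.52749334e+00,  3.07639639e-03]), 'tool_pos': array([0.59010835, 0.01142355, 0.04402108]), 'ee_rot': array([-3.14010483e+00,  9.23424060e-05,  1.57075664e+00]), 'wrist_force': array([-3.90649753,  0.07745199,  1.24363436]), 'wrist_torque': array([-0.02598354,  0.71768894, -0.00288528]), 'finger_force': 29.99882385483943, 'width': 0.015228415885874817}
```

Request:
carry_out(commands=[[0,0,0,0,0,0],[0,0,0,0,0,0],[0,0,-0.02,0,0,0],[0,0,-0.06,0,0,0],[0,0,-0.106,0,0,0]], jaw=0.56)

```text
time: 9.2
tool_pos: [0.5903, 0.0116, 0.1493]
ee_rot: [-3.139, -0.0, 1.571]
wrist_force: [0.5, 0.7, 0.1]
width: 0.0511
finger_force: 0.0
```

Request:
carry_out(commands=[[0.04,0.004,0,0,0,0],[0.09,0.008,0,0,0,0],[0.14,0.014,0,0,0,0],[0.17,0.014,0,0,0,0],[0.182,0.014,0,0,0,0]])

```text
time: 9.7
tool_pos: [0.6051, 0.1967, 0.15]
ee_rot: [3.14, -0.001, 1.575]
wrist_force: [-0.2, -0.7, 0.1]
width: 0.0525
finger_force: 0.0
```

Request:
carry_out(commands=[[0,0,0,0,0,0],[0,0,0,0,0,0],[0,0,0,0,0,0],[0,0,0,0,0,0],[0,0,0,0,0,0]])

```text
time: 10.2
tool_pos: [0.605, 0.1922, 0.1503]
ee_rot: [3.141, 0.0, 1.569]
wrist_force: [0.1, 0.4, -0.0]
width: 0.0528
finger_force: 0.0
```

```bash
cat > look.py <<'E'
from h import *
import sys
o=get_obs(); print(o['tool_pos'].round(4),o['ee_rot'].round(3),round(o['width'],4))
P={'shaft':(.5905,.0115,.04,.074,.1),'base':(.5905,.0115,.1,.012,.026),'sleeve':(.605,.2535,.035,.012,.04),'riderA':(.682,.1745,.035,.012,.06),'riderB':(.435,-.112,.035,.012,.06),'collar':(.6043,-.2475,.045,.006,.04)}
for cam in sys.argv[1].split(','):
    s=snapshot(cam); np.savez(f'{cam}_last.npz',**s); X=fish(s) if cam=='wrist' else cloud(s)
    for k,a in P.items():
        if len(sys.argv)<3 or k in sys.argv[2].split(','): print(cam,k,circ(X,*a))
E
python3 look.py wrist,top,scene
```

```text
[0.605  0.1922 0.1503] [3.141 0.    1.569] 0.0528
wrist shaft [5.906e-01 1.280e-02 7.600e-03 5.905e-01 1.450e-02 8.010e-02 8.350e-02
 1.450e+02]
wrist base [5.905e-01 1.170e-02 7.580e-02 5.937e-01 2.900e-02 1.830e-02 2.070e-02
 4.478e+03]
wrist sleeve [6.052e-01 2.533e-01 1.720e-02 6.048e-01 2.534e-01 2.000e-02 2.280e-02
 6.050e+02]
wrist riderA [6.817e-01 1.742e-01 1.430e-02 6.794e-01 1.778e-01 3.100e-02 4.510e-02
 5.820e+02]
wrist riderB None
wrist collar None
top shaft [5.911e-01 1.210e-02 7.900e-03 5.897e-01 1.180e-02 8.260e-02 8.980e-02
 1.500e+01]
top base [5.899e-01 1.170e-02 7.500e-02 5.890e-01 1.180e-02 1.850e-02 2.590e-02
 1.166e+03]
top sleeve None
top riderA [6.819e-01 1.750e-01 1.430e-02 6.795e-01 1.726e-01 3.100e-02 4.660e-02
 4.300e+01]
top riderB [ 4.332e-01 -1.143e-01  1.340e-02  4.326e-01 -1.132e-01  3.290e-02
  4.830e-02  4.400e+01]
top collar [ 6.025e-01 -2.507e-01  4.330e-02  6.034e-01 -2.483e-01  1.290e-02
  1.890e-02  9.300e+01]
scene shaft [5.912e-01 1.510e-02 7.200e-03 5.917e-01 1.520e-02 8.000e-02 8.400e-02
 2.500e+01]
scene base [5.899e-01 1.350e-02 7.660e-02 6.080e-01 1.220e-02 1.760e-02 2.570e-02
 1.236e+03]
scene sleeve [6.055e-01 2.552e-01 1.780e-02 6.061e-01 2.557e-01 1.900e-02 2.400e-02
 1.040e+02]
scene riderA [6.837e-01 1.774e-01 1.390e-02 6.857e-01 1.793e-01 2.900e-02 4.520e-02
 1.080e+02]
scene riderB [ 4.346e-01 -1.112e-01  1.600e-02  4.378e-01 -1.081e-01  2.820e-02
  4.590e-02  7.000e+01]
scene collar [ 6.074e-01 -2.470e-01  2.380e-02  6.060e-01 -2.449e-01  1.240e-02
  1.720e-02  1.090e+02]
```

Request:
carry_out(commands=[[0.03,0,0,0,0,0],[0.061,0,0.03,0,0,0],[0.061,0,0.07,0,0,0],[0.061,0,0.11,0,0,0],[0.061,0,0.145,0,0,0]])

```text
time: 10.85
tool_pos: [0.6041, 0.2546, 0.003]
ee_rot: [-3.141, 0.0, 1.571]
wrist_force: [1.2, 0.1, -0.1]
width: 0.0525
finger_force: 0.0
```

Request:
carry_out(commands=[[0,0,0,0,0,0],[0,0,0,0,0,0],[0,0,0,0,0,0],[0,0,0,0,0,0],[0,0,0,0,0,0]], jaw=0.25)

```text
time: 11.35
tool_pos: [0.6051, 0.2544, 0.0058]
ee_rot: [3.141, -0.0, 1.571]
wrist_force: [-0.3, 0.2, 1.1]
width: 0.0322
finger_force: 30.0
```

Request:
carry_out(commands=[[0,0,0,0,0,0],[0,0,0,0,0,0],[0,0,0,0,0,0],[0,0,0,0,0,0.15],[0,0,0,0,0,0.3]], jaw=0.56)

```text
time: 11.85
tool_pos: [0.6047, 0.2544, 0.005]
ee_rot: [-3.142, 0.0, 1.265]
wrist_force: [0.7, 0.3, 0.4]
width: 0.0524
finger_force: 0.0
```

Request:
carry_out(commands=[[0,0,0,0,0,0.15],[0,0,0,0,0,0.3],[0,0,0,0,0,0.45],[0,0,0,0,0,0.6],[0,0,0,0,0,0.75]])

```text
time: 12.35
tool_pos: [0.6047, 0.2544, 0.005]
ee_rot: [3.142, 0.0, 0.515]
wrist_force: [0.5, 0.1, -0.4]
width: 0.0527
finger_force: 0.0
```

Request:
carry_out(commands=[[0,0,0,0,0,0.15],[0,0,0,0,0,0.3],[0,0,0,0,0,0.45],[0,0,0,0,0,0.52],[0,0,0,0,0,0.52]])

```text
time: 12.85
tool_pos: [0.6047, 0.2544, 0.005]
ee_rot: [3.141, 0.0, 0.001]
wrist_force: [0.9, 0.2, 0.5]
width: 0.0523
finger_force: 0.0
```

Request:
carry_out(commands=[[0,0,0,0,0,0],[0,0,0,0,0,0],[0,0,0,0,0,0],[0,0,0,0,0,0],[0,0,0,0,0,0]], jaw=0.2)

```text
time: 13.35
tool_pos: [0.6048, 0.2544, 0.0051]
ee_rot: [3.141, -0.0, 0.001]
wrist_force: [-0.9, -0.3, -0.1]
width: 0.0324
finger_force: 30.0
```

Request:
carry_out(commands=[[0,0,0,0,0,0],[0,0,-0.01,0,0,0],[0,0,-0.04,0,0,0],[0,0,-0.08,0,0,0],[0,0,-0.12,0,0,0]])

```text
time: 13.85
tool_pos: [0.6043, 0.2543, 0.1265]
ee_rot: [3.141, 0.001, 0.001]
wrist_force: [0.7, -0.4, -0.7]
width: 0.0325
finger_force: 30.0
```

Request:
carry_out(commands=[[-0.003,0.04,0,0,0,0],[-0.006,0.085,0,0,0,0],[-0.009,0.13,0,0,0,0],[-0.012,0.175,0,0,0,0],[-0.0146,0.215,0,0,0,0]])

```text
time: 14.35
tool_pos: [0.5901, 0.0374, 0.1262]
ee_rot: [3.141, -0.001, 0.001]
wrist_force: [0.2, -0.0, 0.1]
width: 0.0324
finger_force: 30.0
```

Request:
carry_out(commands=[[0,0.0277,0,0,0,0],[0,0.0277,0,0,0,0],[0,0.0277,0,0,0,0],[0,0.0277,0.01,0,0,0],[0,0.0277,0.025,0,0,0]])

```text
time: 14.85
tool_pos: [0.5911, 0.0131, 0.1004]
ee_rot: [-3.142, -0.003, 0.003]
wrist_force: [0.2, 0.6, -0.6]
width: 0.0324
finger_force: 30.0
```

Request:
carry_out(commands=[[0,0,0,0,0,0],[0,0,0,0,0,0],[0,0,0.005,0,0,0],[0,0,0.012,0,0,0],[0,0,0.02,0,0,0]])

```text
time: 15.35
tool_pos: [0.5906, 0.0118, 0.0799]
ee_rot: [3.141, -0.001, 0.001]
wrist_force: [-0.4, 0.1, -0.3]
width: 0.0321
finger_force: 30.0
```

Request:
carry_out(commands=[[0,0,0.01,0,0,0],[0,0,0.02,0,0,0],[0,0,0.03,0,0,0],[0,0,0.036,0,0,0],[0,0,0.042,0,0,0]])

```text
time: 15.85
tool_pos: [0.5902, 0.0117, 0.0373]
ee_rot: [3.142, 0.001, 0.001]
wrist_force: [-0.4, -0.3, -0.8]
width: 0.0326
finger_force: 30.0
```

Request:
carry_out(commands=[[0,0,0.006,0,0,0],[0,0,0.01,0,0,0],[0,0,0.0135,0,0,0],[0,0,0.015,0,0,0],[0,0,0.015,0,0,0]])

```text
time: 16.35
tool_pos: [0.5905, 0.0117, 0.0233]
ee_rot: [3.141, -0.0, 0.001]
wrist_force: [-0.7, 0.5, -0.1]
width: 0.0322
finger_force: 30.0
```

Request:
carry_out(commands=[[0,0,0,0,0,0],[0,0,0,0,0,0],[0,0,0,0,0,0],[0,0,-0.02,0,0,0],[0,0,-0.06,0,0,0]], jaw=0.55)

```text
time: 16.85
tool_pos: [0.5873, 0.0119, 0.0795]
ee_rot: [-3.141, 0.009, 0.001]
wrist_force: [0.5, 0.7, 0.1]
width: 0.0515
finger_force: 0.0
```

Request:
carry_out(commands=[[0,0,-0.04,0,0,0],[0,0.05,-0.07,0,0,0],[-0.03,0.1,-0.07,0,0,0],[-0.06,0.15,-0.07,0,0,0],[-0.09,0.2,-0.07,0,0,0]])

```text
time: 17.35
tool_pos: [0.5159, -0.163, 0.1538]
ee_rot: [3.141, -0.002, 0.002]
wrist_force: [0.6, -0.5, 0.5]
width: 0.052
finger_force: 0.0
```

Request:
carry_out(commands=[[0,0.05,0,0,0,-0.15],[0,0.05,0,0,0,-0.3],[0,0.05,0,0,0,-0.45],[0,0.05,0,0,0,-0.56],[0,0.05,0,0,0,-0.56]])

```text
time: 17.85
tool_pos: [0.5164, -0.2118, 0.1531]
ee_rot: [3.141, -0.0, 0.56]
wrist_force: [0.5, 0.1, 0.2]
width: 0.052
finger_force: 0.0
```

```bash
cat >> h.py <<'E'
def deck(X,c,zf,rr=.06):
    # hub centre and ring angle (mod 90deg): correlate ring-height points
    m=np.hypot(X[...,0]-c[0],X[...,1]-c[1])<.085
    p=X[m]; h=p[(p[:,2]>zf+.016)&(p[:,2]<zf+.03)]
    hc=cv2.minEnclosingCircle(h[:,:2].astype(np.float32)) if len(h)>5 else None
    d=p[(p[:,2]>zf-.004)&(p[:,2]<zf+.010)]; dc=cv2.minEnclosingCircle(d[:,:2].astype(np.float32))
    q=p[(p[:,2]>zf+.0035)&(p[:,2]<zf+.0095)]; o=dc[0]
    r=np.hypot(q[:,0]-o[0],q[:,1]-o[1]); q=q[(r>.042)&(r<.078)]
    A=np.arange(0,90,.5); sc=[]
    for a in A:
        t=np.radians(a+90*np.arange(4)); C=np.c_[o[0]+rr*np.cos(t),o[1]+rr*np.sin(t)]
        dd=np.linalg.norm(q[:,None,:2]-C[None],axis=2).min(1); sc.append((abs(dd-.0178)<.003).sum())
    return 'hub',hc,'disc',dc,'ang',A[int(np.argmax(sc))],max(sc),len(q)
E
python3 look.py wrist,top; python3 - <<'E'
from h import *
s=dict(np.load('wrist_last.npz')); save(s,'w2'); X=fish(s)
print(deck(X,(.447,-.319),.008)); print('sleeve on shaft',circ(X,.5905,.0115,.03,.03,.045))
s=dict(np.load('top0.npz')); print(deck(cloud(s),(.447,-.319),.008))
s=dict(np.load('scene0.npz')); print(deck(cloud(s),(.447,-.319),.008))
E
```

```text
[ 0.5164 -0.2118  0.1531] [ 3.141 -0.     0.56 ] 0.052
wrist shaft [5.902e-01 1.050e-02 8.200e-03 5.901e-01 8.700e-03 8.020e-02 8.430e-02
 2.130e+02]
wrist base [ 5.901e-01  1.110e-02  7.530e-02  5.806e-01 -1.700e-03  1.810e-02
  2.600e-02  9.177e+03]
wrist sleeve None
wrist riderA None
wrist riderB [ 4.347e-01 -1.148e-01  1.440e-02  4.386e-01 -1.162e-01  3.000e-02
  4.500e-02  5.700e+02]
wrist collar [ 6.043e-01 -2.497e-01  2.240e-02  6.042e-01 -2.485e-01  1.390e-02
  1.670e-02  1.114e+03]
top shaft [5.890e-01 1.050e-02 8.100e-03 5.897e-01 1.200e-02 7.980e-02 8.450e-02
 1.600e+01]
top base [5.899e-01 1.180e-02 7.480e-02 5.890e-01 1.210e-02 1.850e-02 2.600e-02
 1.138e+03]
top sleeve None
top riderA [6.809e-01 1.742e-01 1.370e-02 6.792e-01 1.722e-01 3.030e-02 4.750e-02
 4.200e+01]
top riderB [ 4.333e-01 -1.133e-01  1.340e-02  4.335e-01 -1.103e-01  3.420e-02
  4.930e-02  3.500e+01]
top collar None
('hub', ((0.44494888186454773, -0.3189094364643097), 0.017722440883517265), 'disc', ((0.4478064775466919, -0.32062339782714844), 0.08029554784297943), 'ang', np.float64(78.5), np.int64(573), 604)
sleeve on shaft [5.905e-01 9.600e-03 1.730e-02 5.909e-01 4.500e-03 3.730e-02 4.500e-02
 5.400e+02]
('hub', ((0.4466615617275238, -0.3203381299972534), 0.01774623803794384), 'disc', ((0.4473278522491455, -0.31917089223861694), 0.08436635881662369), 'ang', np.float64(78.5), np.int64(75), 173)
('hub', ((0.4459822475910187, -0.31887462735176086), 0.019002938643097878), 'disc', ((0.44764816761016846, -0.31988105177879333), 0.08190279453992844), 'ang', np.float64(78.0), np.int64(81), 99)
```

View pics/w2.png

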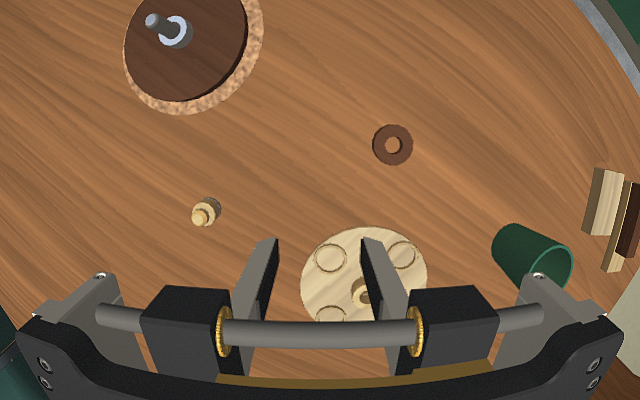

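Request:
carry_out(commands=[[-0.04,0.018,0,0,0,0],[-0.08,0.036,0,0,0,0],[-0.1163,0.0542,0.01,0,0,0],[-0.1163,0.0542,0.04,0,0,0],[-0.1163,0.0542,0.08,0,0,0]])

```text
time: 18.45
tool_pos: [0.4478, -0.3218, 0.0749]
ee_rot: [3.135, -0.002, 0.556]
wrist_force: [0.5, 0.1, -0.2]
width: 0.0517
finger_force: 0.0
```

Request:
carry_out(commands=[[0,0,0.03,0,0,0],[0,0,0.05,0,0,0],[0,0,0.061,0,0,0],[0,0,0.061,0,0,0],[0,0,0.061,0,0,0]])

```text
time: 18.95
tool_pos: [0.4476, -0.3197, 0.0131]
ee_rot: [3.14, -0.0, 0.56]
wrist_force: [-0.7, -0.5, 0.3]
width: 0.0518
finger_force: 0.0
```

Request:
carry_out(commands=[[0,0,0,0,0,0],[0,0,0,0,0,0],[0,0,0,0,0,0],[0,0,0,0,0,0],[0,0,0,0,0,0]], jaw=0.25)

```text
time: 19.45
tool_pos: [0.4477, -0.32, 0.0134]
ee_rot: [3.139, -0.001, 0.561]
wrist_force: [-0.5, 0.2, 5.4]
width: 0.0342
finger_force: 30.0
```

Request:
carry_out(commands=[[0,0,0,0,0,0],[0,0,0,0,0,0],[0,0,0,0,0,0],[0,0,-0.01,0,0,0],[0,0,-0.02,0,0,0]], jaw=0.54)

```text
time: 19.95
tool_pos: [0.4465, -0.319, 0.0322]
ee_rot: [-3.14, 0.0, 0.561]
wrist_force: [-0.3, 0.3, 0.2]
width: 0.0509
finger_force: 0.0
```

Request:
carry_out(commands=[[0,0,0,0,0,-0.15],[0,0,0,0,0,-0.3],[0,0,0,0,0,-0.45],[0,0,0,0,0,-0.6],[0,0,0,0,0,-0.75]])

```text
time: 20.45
tool_pos: [0.4473, -0.3196, 0.0333]
ee_rot: [3.14, 0.001, 1.317]
wrist_force: [0.8, -0.5, 0.4]
width: 0.0511
finger_force: 0.0
```

Request:
carry_out(commands=[[0,0,0,0,0,-0.15],[0,0,0,0,0,-0.3],[0,0,0,0,0,-0.45],[0,0,0,0,0,-0.6],[0,0,0,0,0,-0.75]])

```text
time: 20.95
tool_pos: [0.4473, -0.3196, 0.0333]
ee_rot: [3.141, 0.002, 2.067]
wrist_force: [-0.2, 1.1, -0.6]
width: 0.0507
finger_force: 0.0
```

Request:
carry_out(commands=[[0,0,0,0,0,-0.071],[0,0,0.01,0,0,-0.071],[0,0,0.02,0,0,-0.071],[0,0,0.02,0,0,-0.071],[0,0,0.02,0,0,-0.071]])

```text
time: 21.45
tool_pos: [0.4464, -0.3189, 0.0112]
ee_rot: [-3.141, -0.002, 2.131]
wrist_force: [-0.2, -0.6, -1.4]
width: 0.0504
finger_force: 0.0
```

Request:
carry_out(commands=[[0,0,0,0,0,0],[0,0,0,0,0,0],[0,0,0,0,0,0],[0,0,0,0,0,0],[0,0,0,0,0,0]], jaw=0.2)

```text
time: 21.95
tool_pos: [0.447, -0.3195, 0.0124]
ee_rot: [-3.142, 0.001, 2.132]
wrist_force: [-0.3, 0.3, 0.9]
width: 0.0343
finger_force: 30.0
```

```bash
python3 -c "
from h import *
o=get_obs(); print(o)"
```

```text
{'time': 21.95, 'joint_positions': array([-7.23677269e-01,  2.03847631e-01,  1.63461273e+00, -2.72317264e-04,
        1.30241885e+00, -1.28444863e+00]), 'qvel': array([-0.00075671, -0.00107295,  0.00175923, -0.00105886, -0.00105203,
        0.00013413]), 'joint_torque': array([  0.32911124, -35.24663687, -26.67597055,   0.18361062,
         0.04069899,  -0.04760431]), 'tool_pos': array([ 0.44696154, -0.31952631,  0.01236752]), 'ee_rot': array([-3.14154224e+00,  7.58565729e-04,  2.13163982e+00]), 'wrist_force': array([-0.30173541,  0.28916615,  0.94061335]), 'wrist_torque': array([-0.0514339 , -0.05153655, -0.04046475]), 'finger_force': 30.00008007159863, 'width': 0.03429425109188822}
```

Request:
carry_out(commands=[[0,0,-0.01,0,0,0],[0,0,-0.03,0,0,0],[0,0,-0.06,0,0,0],[0,0,-0.09,0,0,0],[0,0,-0.108,0,0,0]])

```text
time: 22.45
tool_pos: [0.4476, -0.3197, 0.1231]
ee_rot: [3.14, 0.003, 2.132]
wrist_force: [0.7, -1.1, -1.7]
width: 0.0344
finger_force: 30.0
```

Request:
carry_out(commands=[[0.015,0.022,0,0,0,0],[0.038,0.055,0,0,0,0],[0.061,0.088,0,0,0,0],[0.084,0.121,0,0,0,0],[0.106,0.154,0,0,0,0]])

```text
time: 22.95
tool_pos: [0.521, -0.1459, 0.1202]
ee_rot: [-3.142, -0.0, 2.132]
wrist_force: [0.8, -0.9, -2.2]
width: 0.0343
finger_force: 30.0
```

Request:
carry_out(commands=[[0.023,0.033,0,0,0,0],[0.046,0.067,0,0,0,0],[0.069,0.1,0,0,0,0],[0.085,0.123,0,0,0,0],[0.0983,0.1432,0,0,0,0]])

```text
time: 23.45
tool_pos: [0.5899, 0.014, 0.12]
ee_rot: [-3.141, -0.001, 2.133]
wrist_force: [0.4, 0.3, -1.8]
width: 0.0342
finger_force: 30.0
```

Request:
carry_out(commands=[[0,0,0,0,0,0],[0,0,0,0,0,0],[0,0,0,0,0,0],[0,0,0,0,0,0],[0,0,0,0,0,0]])

```text
time: 23.95
tool_pos: [0.5896, 0.0109, 0.1201]
ee_rot: [-3.142, 0.0, 2.13]
wrist_force: [0.2, -0.2, -1.7]
width: 0.0341
finger_force: 30.0
```

```bash
python3 look.py wrist,top riderA,riderB,collar; python3 - <<'E'
from h import *
o=get_obs(); c=o['tool_pos'][:2]
s=dict(np.load('wrist_last.npz')); save(s,'w3'); print(deck(fish(s),c,o['tool_pos'][2]-.0045))
s=dict(np.load('top_last.npz')); print(deck(cloud(s),c,o['tool_pos'][2]-.0045))
E
```

```text
[0.5896 0.0109 0.1201] [-3.142  0.     2.13 ] 0.0341
wrist riderA [6.816e-01 1.734e-01 1.420e-02 6.777e-01 1.707e-01 2.980e-02 4.510e-02
 7.040e+02]
wrist riderB [ 4.342e-01 -1.132e-01  1.440e-02  4.367e-01 -1.090e-01  2.910e-02
  4.490e-02  5.960e+02]
wrist collar None
top riderA [6.817e-01 1.738e-01 1.380e-02 6.792e-01 1.720e-01 3.120e-02 4.760e-02
 4.500e+01]
top riderB [ 4.331e-01 -1.140e-01  1.360e-02  4.328e-01 -1.131e-01  3.250e-02
  4.560e-02  4.300e+01]
top collar [ 6.053e-01 -2.546e-01  3.900e-02  6.042e-01 -2.503e-01  1.320e-02
  1.910e-02  9.700e+01]
('hub', ((0.5846118927001953, 0.017672980204224586), 0.02924373745918274), 'disc', ((0.5898276567459106, 0.009639859199523926), 0.08000361919403076), 'ang', np.float64(78.0), np.int64(2269), 2269)
('hub', None, 'disc', ((0.5898000597953796, 0.009754104539752007), 0.07973788678646088), 'ang', np.float64(78.5), np.int64(56), 95)
```

View pics/w3.png

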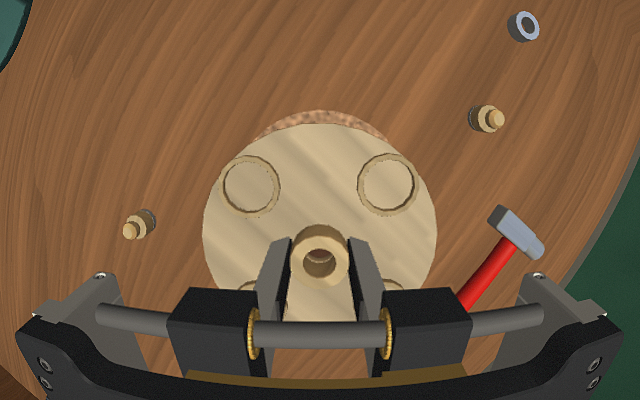

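The deck hangs level in the gripper with its hub at (320,258), over the mat. Next I lower it onto the shaft.

Request:
carry_out(commands=[[0.0005,0.0007,0.008,0,0,0],[0.0005,0.0007,0.016,0,0,0],[0.0005,0.0007,0.022,0,0,0],[0.0005,0.0007,0.028,0,0,0],[0.0005,0.0007,0.034,0,0,0]])

```text
time: 24.55
tool_pos: [0.5899, 0.0127, 0.0851]
ee_rot: [-3.141, -0.0, 2.132]
wrist_force: [0.8, -0.1, -1.9]
width: 0.0345
finger_force: 30.0
```

Request:
carry_out(commands=[[0,0,0.008,0,0,0],[0,0,0.016,0,0,0],[0,0,0.024,0,0,0],[0,0,0.03,0,0,0],[0,0,0.03,0,0,0]])

```text
time: 25.05
tool_pos: [0.5892, 0.0127, 0.0545]
ee_rot: [-3.139, -0.001, 2.132]
wrist_force: [-1.0, -0.2, -2.3]
width: 0.034
finger_force: 30.0
```

Request:
carry_out(commands=[[0,0,0.003,0,0,0],[0,0,0.005,0,0,0],[0,0,0.006,0,0,0],[0,0,0.006,0,0,0],[0,0,0.006,0,0,0]])

```text
time: 25.55
tool_pos: [0.5903, 0.0126, 0.0504]
ee_rot: [3.141, 0.0, 2.132]
wrist_force: [0.2, -0.2, -0.5]
width: 0.0343
finger_force: 30.0
```

Request:
carry_out(commands=[[0,0,0,0,0,0],[0,0,0,0,0,0],[0,0,-0.01,0,0,0],[0,0,-0.05,0,0,0],[0,0,-0.09,0,0,0]], jaw=0.56)

```text
time: 26.05
tool_pos: [0.5894, 0.0127, 0.1406]
ee_rot: [-3.14, -0.001, 2.132]
wrist_force: [0.5, -0.6, -0.0]
width: 0.0525
finger_force: 0.0
```

Request:
carry_out(commands=[[-0.03,-0.016,-0.01,0,0,0.14],[-0.07,-0.039,-0.01,0,0,0.28],[-0.11,-0.061,-0.01,0,0,0.42],[-0.15,-0.083,-0.01,0,0,0.561],[-0.19,-0.105,-0.01,0,0,0.561]], jaw=0.66)

```text
time: 26.55
tool_pos: [0.6025, -0.2059, 0.1515]
ee_rot: [3.14, 0.001, 1.569]
wrist_force: [1.1, 0.1, -1.2]
width: 0.0622
finger_force: 0.0
```

Request:
carry_out(commands=[[-0.0446,0,0,0,0,0],[-0.0446,0,0,0,0,0],[-0.0446,0,0,0,0,0],[-0.0446,0,0,0,0,0],[-0.0446,0,0,0,0,0]])

```text
time: 27.05
tool_pos: [0.6026, -0.2472, 0.1506]
ee_rot: [3.141, 0.0, 1.573]
wrist_force: [0.7, -0.3, 0.6]
width: 0.0622
finger_force: 0.0
```

```bash
python3 look.py wrist; python3 - <<'E'
from h import *
s=dict(np.load('wrist_last.npz')); print(deck(fish(s),(.59,.0117),.046)); 
t=snapshot('top');print(deck(cloud(t),(.59,.0117),.046))
t=snapshot('scene');print(deck(cloud(t),(.59,.0117),.046))
E
```

```text
[ 0.6026 -0.2472  0.1506] [3.141 0.    1.573] 0.0622
wrist shaft None
wrist base [ 5.914e-01 -4.460e-02  4.900e-02  5.921e-01 -5.880e-02  1.620e-02
  2.030e-02  2.500e+02]
wrist sleeve None
wrist riderA None
wrist riderB [ 4.348e-01 -1.148e-01  1.410e-02  4.390e-01 -1.161e-01  2.970e-02
  4.490e-02  5.770e+02]
wrist collar [ 6.042e-01 -2.495e-01  2.230e-02  6.042e-01 -2.486e-01  1.390e-02
  1.650e-02  1.100e+03]
('hub', None, 'disc', ((0.5904848575592041, -0.04958270490169525), 0.05214671418070793), 'ang', np.float64(0.0), np.int64(0), 0)
('hub', ((0.5903588533401489, 0.011390222236514091), 0.01780063658952713), 'disc', ((0.5909889936447144, 0.011587163433432579), 0.07962804287672043), 'ang', np.float64(77.5), np.int64(95), 212)
('hub', ((0.5912197828292847, 0.012436839751899242), 0.01861281879246235), 'disc', ((0.5906897187232971, 0.013098330236971378), 0.08107562363147736), 'ang', np.float64(78.0), np.int64(147), 158)
```

Request:
carry_out(commands=[[-0.0018,0.0016,0.03,0,0,0],[-0.0018,0.0016,0.07,0,0,0],[-0.0018,0.0016,0.11,0,0,0],[-0.0018,0.0016,0.135,0,0,0],[-0.0018,0.0016,0.1465,0,0,0]])

```text
time: 27.7
tool_pos: [0.6018, -0.2487, 0.0001]
ee_rot: [-3.136, -0.003, 1.572]
wrist_force: [-13.5, 4.5, 51.1]
width: 0.0621
finger_force: 29.4
```

Request:
carry_out(commands=[[0,0,0,0,0,0],[0,0,0,0,0,0],[0,0,0,0,0,0],[0,0,0,0,0,0],[0,0,0,0,0,0]], jaw=0.35)

```text
time: 28.2
tool_pos: [0.605, -0.2508, 0.0052]
ee_rot: [3.139, 0.001, 1.571]
wrist_force: [-0.2, 0.2, 3.5]
width: 0.0422
finger_force: 30.0
```

Request:
carry_out(commands=[[0,0,0,0,0,0],[0,0,0,0,0,0],[0,0,0,0,0,0],[0,0,0,0,0,0.15],[0,0,0,0,0,0.3]], jaw=0.66)

```text
time: 28.7
tool_pos: [0.6035, -0.2504, 0.003]
ee_rot: [-3.141, -0.0, 1.265]
wrist_force: [-0.7, 0.2, 0.3]
width: 0.0621
finger_force: 0.0
```

Request:
carry_out(commands=[[0,0,0,0,0,0.15],[0,0,0,0,0,0.3],[0,0,0,0,0,0.45],[0,0,0,0,0,0.6],[0,0,0,0,0,0.75]])

```text
time: 29.2
tool_pos: [0.6036, -0.2504, 0.003]
ee_rot: [-3.141, 0.001, 0.515]
wrist_force: [-0.3, 0.4, -0.4]
width: 0.0621
finger_force: 0.0
```

Request:
carry_out(commands=[[0,0,0,0,0,0.15],[0,0,0,0,0,0.3],[0,0,0,0,0,0.45],[0,0,0,0,0,0.521],[0,0,0,0,0,0.521]])

```text
time: 29.7
tool_pos: [0.6036, -0.2505, 0.0031]
ee_rot: [-3.141, 0.001, -0.0]
wrist_force: [0.6, 0.0, -0.1]
width: 0.062
finger_force: 0.0
```

Request:
carry_out(commands=[[0,0,0,0,0,0],[0,0,0,0,0,0],[0,0,0,0,0,0],[0,0,0,0,0,0],[0,0,0,0,0,0]], jaw=0.3)

```text
time: 30.2
tool_pos: [0.6038, -0.2504, 0.0034]
ee_rot: [-3.142, 0.0, 0.0]
wrist_force: [0.0, 0.2, -0.0]
width: 0.0432
finger_force: 30.0
```

Request:
carry_out(commands=[[0,0,-0.01,0,0,0],[0,0,-0.04,0,0,0],[0,0,-0.08,0,0,0],[0,0,-0.12,0,0,0],[0,0,-0.12,0,0,0]])

```text
time: 30.7
tool_pos: [0.6079, -0.2525, 0.1331]
ee_rot: [3.134, -0.014, 0.0]
wrist_force: [-0.3, -0.1, 0.6]
width: 0.0438
finger_force: 30.0
```

Request:
carry_out(commands=[[-0.002,-0.03,0,0,0,0],[-0.004,-0.075,0,0,0,0],[-0.006,-0.12,0,0,0,0],[-0.009,-0.165,0,0,0,0],[-0.011,-0.205,0,0,0,0]])

```text
time: 31.2
tool_pos: [0.5923, -0.0434, 0.1232]
ee_rot: [-3.141, 0.0, 0.0]
wrist_force: [0.8, -0.4, 0.0]
width: 0.0432
finger_force: 30.0
```

Request:
carry_out(commands=[[-0.001,-0.025,0,0,0,0],[-0.0018,-0.045,0,0,0,0],[-0.0024,-0.0572,0,0,0,0],[-0.0024,-0.0572,0,0,0,0],[-0.0024,-0.0572,0,0,0,0]])

```text
time: 31.7
tool_pos: [0.5905, 0.0111, 0.1234]
ee_rot: [3.141, 0.0, -0.0]
wrist_force: [-0.0, -0.4, 0.1]
width: 0.0436
finger_force: 30.0
```

Request:
carry_out(commands=[[0,0,0.008,0,0,0],[0,0,0.016,0,0,0],[0,0,0.024,0,0,0],[0,0,0.032,0,0,0],[0,0,0.038,0,0,0]])

```text
time: 32.2
tool_pos: [0.59, 0.0114, 0.084]
ee_rot: [-3.142, 0.002, -0.001]
wrist_force: [0.4, 0.9, 0.7]
width: 0.0433
finger_force: 30.0
```

Request:
carry_out(commands=[[0,0,0.003,0,0,0],[0,0,0.006,0,0,0],[0,0,0.009,0,0,0],[0,0,0.009,0,0,0],[0,0,0.009,0,0,0]])

```text
time: 32.7
tool_pos: [0.5904, 0.0119, 0.0765]
ee_rot: [-3.142, 0.0, -0.0]
wrist_force: [-0.6, 0.3, -0.8]
width: 0.0433
finger_force: 30.0
```

Request:
carry_out(commands=[[0,0,0.003,0,0,0],[0,0,0.005,0,0,0],[0,0,0.006,0,0,0],[0,0,0.006,0,0,0],[0,0,0.006,0,0,0]])

```text
time: 33.2
tool_pos: [0.5905, 0.0119, 0.0713]
ee_rot: [-3.141, -0.0, -0.0]
wrist_force: [-4.3, 1.4, 5.3]
width: 0.0434
finger_force: 30.0
```

Request:
carry_out(commands=[[0,0,0,0,0,0],[0,0,0,0,0,0],[0,0,-0.01,0,0,0],[0,0,-0.05,0,0,0],[0,0,-0.09,0,0,0]], jaw=0.6)

```text
time: 33.7
tool_pos: [0.5899, 0.0115, 0.1604]
ee_rot: [3.141, 0.003, -0.0]
wrist_force: [1.0, 0.3, 0.1]
width: 0.0562
finger_force: 0.0
```

Request:
carry_out(commands=[[-0.03,0.0242,0,0,0,0],[-0.065,0.052,0,0,0,0],[-0.1,0.081,0,0,0,0],[-0.135,0.1087,0,0,0,0],[-0.156,0.1257,0,0,0,0]])

```text
time: 34.2
tool_pos: [0.4328, -0.1156, 0.1613]
ee_rot: [3.14, -0.001, -0.002]
wrist_force: [-0.5, 0.4, 0.4]
width: 0.0565
finger_force: 0.0
```

Request:
carry_out(commands=[[0,0,0,0,0,0],[0,0,0,0,0,0],[0,0,0,0,0,0],[0,0,0,0,0,0],[0,0,0,0,0,0]])

```text
time: 34.7
tool_pos: [0.4352, -0.1134, 0.1603]
ee_rot: [-3.141, 0.0, 0.001]
wrist_force: [0.1, -0.3, -0.9]
width: 0.0563
finger_force: 0.0
```

```bash
python3 look.py wrist,top,scene riderA,riderB; python3 - <<'E'
from h import *
for n in ['wrist','top','scene']:
  s=dict(np.load(n+'_last.npz'));X=fish(s) if n=='wrist' else cloud(s); print(deck(X,(.5903,.0117),.046),'collar',circ(X,.5903,.0117,.03,.073,.1))
  if n=='wrist': save(s,'w4')
E
```

```text
[ 0.4352 -0.1134  0.1603] [-3.141e+00  0.000e+00  1.000e-03] 0.0563
wrist riderA [6.814e-01 1.726e-01 1.430e-02 6.790e-01 1.680e-01 2.830e-02 4.510e-02
 4.060e+02]
wrist riderB [ 4.340e-01 -1.144e-01  1.440e-02  4.374e-01 -1.144e-01  3.150e-02
  4.540e-02  5.690e+02]
top riderA [6.815e-01 1.737e-01 1.410e-02 6.791e-01 1.726e-01 3.060e-02 4.850e-02
 4.500e+01]
top riderB None
scene riderA [6.828e-01 1.759e-01 1.400e-02 6.858e-01 1.796e-01 2.890e-02 4.490e-02
 1.100e+02]
scene riderB [ 4.347e-01 -1.115e-01  1.510e-02  4.379e-01 -1.081e-01  2.820e-02
  4.570e-02  7.100e+01]
('hub', ((0.588808000087738, 0.00659712590277195), 0.021609727293252945), 'disc', ((0.5911009311676025, 0.010536829940974712), 0.08032327890396118), 'ang', np.float64(78.5), np.int64(1170), 1175) collar [5.912e-01 1.030e-02 2.230e-02 5.901e-01 8.600e-03 8.130e-02 8.470e-02
 1.649e+03]
('hub', ((0.5860292911529541, 0.010574623942375183), 0.016363946720957756), 'disc', ((0.5906974673271179, 0.011511294171214104), 0.07995292544364929), 'ang', np.float64(78.0), np.int64(89), 173) collar [5.916e-01 1.190e-02 2.200e-02 5.904e-01 1.150e-02 8.190e-02 9.060e-02
 1.110e+02]
('hub', ((0.5954117774963379, 0.01879662647843361), 0.019582325592637062), 'disc', ((0.591960072517395, 0.012570724822580814), 0.08098039776086807), 'ang', np.float64(78.5), np.int64(148), 159) collar [5.921e-01 1.360e-02 2.240e-02 5.933e-01 1.540e-02 8.070e-02 8.550e-02
 1.700e+02]
```

View pics/w4.png

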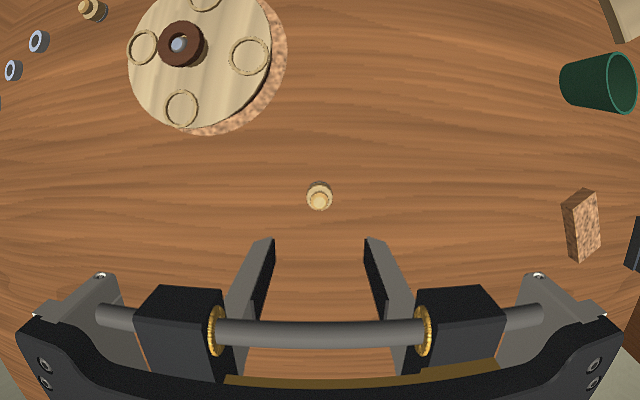

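Request:
carry_out(commands=[[-0.0007,0.0004,0.03,0,0,0],[-0.0007,0.0004,0.07,0,0,0],[-0.0007,0.0004,0.11,0,0,0],[-0.0007,0.0004,0.135,0,0,0],[-0.0007,0.0004,0.145,0,0,0]])

```text
time: 35.35
tool_pos: [0.4316, -0.1133, 0.0123]
ee_rot: [-3.139, 0.006, 0.0]
wrist_force: [-0.4, -0.3, 0.3]
width: 0.0563
finger_force: 0.0
```

Request:
carry_out(commands=[[0,0,0.004,0,0,0],[0,0,0.007,0,0,0],[0,0,0.007,0,0,0],[0,0,0.007,0,0,0],[0,0,0.007,0,0,0]])

```text
time: 35.85
tool_pos: [0.4347, -0.1147, 0.0096]
ee_rot: [3.141, -0.002, -0.0]
wrist_force: [0.2, -0.2, 0.5]
width: 0.0564
finger_force: 0.0
```

Request:
carry_out(commands=[[0,0,0,0,0,0],[0,0,0,0,0,0],[0,0,0,0,0,0],[0,0,0,0,0,0],[0,0,0,0,0,0]], jaw=0.2)

```text
time: 36.35
tool_pos: [0.4338, -0.1144, 0.0085]
ee_rot: [3.142, 0.0, -0.0]
wrist_force: [-0.5, -0.1, -0.0]
width: 0.0264
finger_force: 30.0
```

Request:
carry_out(commands=[[0,0,0,0,0,0],[0,0,0,0,0,0],[0,0,0,0,0,0],[0,0,0,0,0,-0.15],[0,0,0,0,0,-0.3]], jaw=0.56)

```text
time: 36.85
tool_pos: [0.4338, -0.1144, 0.0085]
ee_rot: [3.142, 0.0, 0.306]
wrist_force: [-0.5, -0.3, -0.7]
width: 0.0526
finger_force: 0.0
```

Request:
carry_out(commands=[[0,0,0,0,0,-0.15],[0,0,0,0,0,-0.3],[0,0,0,0,0,-0.45],[0,0,0,0,0,-0.6],[0,0,0,0,0,-0.75]])

```text
time: 37.35
tool_pos: [0.4338, -0.1144, 0.0085]
ee_rot: [-3.142, 0.0, 1.056]
wrist_force: [0.3, -0.2, -0.5]
width: 0.0526
finger_force: 0.0
```

Request:
carry_out(commands=[[0,0,0,0,0,-0.15],[0,0,0,0,0,-0.3],[0,0,0,0,0,-0.45],[0,0,0,0,0,-0.521],[0,0,0,0,0,-0.521]])

```text
time: 37.85
tool_pos: [0.4338, -0.1144, 0.0085]
ee_rot: [-3.142, 0.0, 1.571]
wrist_force: [0.3, -0.6, 0.3]
width: 0.0525
finger_force: 0.0
```

Request:
carry_out(commands=[[0,0,0,0,0,0],[0,0,0,0,0,0],[0,0,0,0,0,0],[0,0,0,0,0,0],[0,0,0,0,0,0]], jaw=0.1)

```text
time: 38.35
tool_pos: [0.4339, -0.1144, 0.0085]
ee_rot: [3.142, 0.0, 1.571]
wrist_force: [-0.7, 0.4, -0.1]
width: 0.026
finger_force: 30.0
```

Request:
carry_out(commands=[[0,0,-0.01,0,0,0],[0,0,-0.04,0,0,0],[0,0,-0.08,0,0,0],[0,0,-0.11,0,0,0],[0,0,-0.12,0,0,0]])

```text
time: 38.85
tool_pos: [0.436, -0.1152, 0.1331]
ee_rot: [3.134, 0.003, 1.571]
wrist_force: [-0.4, -0.3, 0.1]
width: 0.026
finger_force: 30.0
```

Request:
carry_out(commands=[[0,0,0,0,0,0],[0,0,0,0,0,0],[0,0,0,0,0,0],[0,0,0,0,0,0],[0,0,0,0,0,0]])

```text
time: 39.35
tool_pos: [0.4332, -0.1141, 0.1272]
ee_rot: [-3.139, -0.001, 1.571]
wrist_force: [-0.2, -0.0, -0.1]
width: 0.0262
finger_force: 30.0
```

Request:
carry_out(commands=[[0.016,0.034,0,0,0,0],[0.034,0.072,0,0,0,0],[0.05,0.108,0,0,0,0],[0.062,0.134,0,0,0,0],[0.0672,0.1447,0,0,0,0]])

```text
time: 39.85
tool_pos: [0.58, -0.0459, 0.1273]
ee_rot: [-3.14, -0.001, 1.573]
wrist_force: [-0.5, -0.6, -0.0]
width: 0.0262
finger_force: 30.0
```

Request:
carry_out(commands=[[0,0,0,0,0,0],[0,0,0,0,0,0],[0,0,0,0,0,0],[0,0,0,0,0,0],[0,0,0,0,0,0]])

```text
time: 40.35
tool_pos: [0.578, -0.0477, 0.1289]
ee_rot: [3.141, 0.0, 1.57]
wrist_force: [-0.0, 0.3, -0.2]
width: 0.0261
finger_force: 30.0
```

```bash
python3 look.py wrist riderA; python3 - <<'E'
from h import *
for n in ['wrist']:
  s=dict(np.load(n+'_last.npz'));X=fish(s) if n=='wrist' else cloud(s); print(deck(X,(.5903,.0117),.046),'collar',circ(X,.5903,.0117,.03,.073,.1))
  print('held',circ(X,.5785,-.0472,.03,.122,.19))
  # individual ring centres: fit circle on ring-top points
  for a in (78.3,168.3,258.3,-11.7):
    c=np.array([.5907+.06*np.cos(np.radians(a)),.0116+.06*np.sin(np.radians(a))]); print(a,c.round(4),circ(X,*c,.024,.0495,.057))
E
```

```text
[ 0.578  -0.0477  0.1289] [3.141 0.    1.57 ] 0.0261
wrist riderA None
('hub', ((0.588948130607605, 0.016011085361242294), 0.01590242050588131), 'disc', ((0.5907803177833557, 0.011024476028978825), 0.08010854572057724), 'ang', np.float64(78.0), np.int64(1953), 1954) collar [5.916e-01 1.090e-02 2.210e-02 5.912e-01 1.110e-02 8.200e-02 8.470e-02
 2.553e+03]
held [ 5.779e-01 -3.930e-02  2.560e-02  5.780e-01 -4.170e-02  1.588e-01
  1.900e-01  4.934e+03]
78.3 [0.6029 0.0704] [6.030e-01 6.930e-02 1.970e-02 6.029e-01 6.930e-02 5.200e-02 5.420e-02
 5.590e+02]
168.3 [0.5319 0.0238] [5.320e-01 2.310e-02 1.990e-02 5.321e-01 2.310e-02 5.200e-02 5.440e-02
 5.650e+02]
258.3 [ 0.5785 -0.0472] [ 5.787e-01 -4.750e-02  1.970e-02  5.779e-01 -4.350e-02  5.200e-02
  5.430e-02  4.290e+02]
-11.7 [ 6.495e-01 -6.000e-04] [ 6.492e-01 -1.200e-03  1.960e-02  6.490e-01 -1.000e-03  5.200e-02
  5.400e-02  5.120e+02]
```

Request:
carry_out(commands=[[0.0002,0.0004,0.015,0,0,0],[0.0002,0.0004,0.03,0,0,0],[0.0002,0.0004,0.045,0,0,0],[0.0002,0.0004,0.055,0,0,0],[0.0002,0.0004,0.06,0,0,0]])

```text
time: 40.9
tool_pos: [0.5777, -0.0467, 0.0659]
ee_rot: [-3.138, -0.001, 1.571]
wrist_force: [-0.8, 0.8, -0.7]
width: 0.0259
finger_force: 30.0
```

Request:
carry_out(commands=[[0,0,0,0,0,0],[0,0,0.004,0,0,0],[0,0,0.008,0,0,0],[0,0,0.011,0,0,0],[0,0,0.013,0,0,0]])

```text
time: 41.4
tool_pos: [0.579, -0.047, 0.0554]
ee_rot: [3.141, 0.0, 1.571]
wrist_force: [0.2, 0.1, -1.4]
width: 0.0263
finger_force: 30.0
```

Request:
carry_out(commands=[[0,0,0,0,0,0],[0,0,0,0,0,0],[0,0,0,0,0,0],[0,0,0,0,0,0],[0,0,0,0,0,0]])

```text
time: 41.9
tool_pos: [0.579, -0.047, 0.0556]
ee_rot: [3.141, 0.0, 1.571]
wrist_force: [0.5, 0.5, -0.5]
width: 0.0264
finger_force: 30.0
```

Request:
carry_out(commands=[[0,0,0,0,0,0],[0,0,0,0,0,0],[0,0,-0.02,0,0,0],[0,0,-0.06,0,0,0],[0,0,-0.105,0,0,0]], jaw=0.5)

```text
time: 42.4
tool_pos: [0.5777, -0.0467, 0.1598]
ee_rot: [-3.137, -0.001, 1.571]
wrist_force: [0.5, 0.3, 0.7]
width: 0.0468
finger_force: 0.0
```

Request:
carry_out(commands=[[0.03,0.02,0,0,0,0],[0.07,0.04,0,0,0,0],[0.11,0.06,0,0,0,0],[0.145,0.08,0,0,0,0],[0.17,0.1027,0,0,0,0]])

```text
time: 42.9
tool_pos: [0.682, 0.1257, 0.1607]
ee_rot: [3.141, -0.0, 1.573]
wrist_force: [0.3, -1.8, 1.1]
width: 0.047
finger_force: 0.0
```

Request:
carry_out(commands=[[0,0,0,0,0,0],[0,0,0,0,0,0],[0,0,0,0,0,0],[0,0,0,0,0,0],[0,0,0,0,0,0]])

```text
time: 43.4
tool_pos: [0.6814, 0.122, 0.1612]
ee_rot: [3.141, 0.0, 1.569]
wrist_force: [0.3, -0.0, -0.7]
width: 0.0468
finger_force: 0.0
```

```bash
python3 look.py wrist,scene,top riderA; python3 - <<'E'
from h import *
for n in ['wrist','top','scene']:
  s=dict(np.load(n+'_last.npz'));X=fish(s) if n=='wrist' else cloud(s); print(deck(X,(.5903,.0117),.046),'rider',circ(X,.5786,-.0474,.025,.058,.1))
  if n=='wrist': save(s,'w5')
E
```

```text
[0.6814 0.122  0.1612] [3.141 0.    1.569] 0.0468
wrist riderA [6.821e-01 1.739e-01 1.450e-02 6.824e-01 1.751e-01 3.250e-02 4.540e-02
 5.730e+02]
scene riderA [6.831e-01 1.764e-01 1.400e-02 6.856e-01 1.794e-01 2.890e-02 4.580e-02
 1.070e+02]
top riderA None
('hub', ((0.5945773720741272, 0.02949976734817028), 0.003599662333726883), 'disc', ((0.5916593670845032, 0.01269370038062334), 0.07990804314613342), 'ang', np.float64(78.0), np.int64(626), 655) rider None
('hub', ((0.5846786499023438, -0.019896548241376877), 0.04022619500756264), 'disc', ((0.5908117294311523, 0.010827532038092613), 0.0797775387763977), 'ang', np.float64(79.5), np.int64(80), 173) rider [ 5.784e-01 -4.690e-02  1.340e-02  5.767e-01 -4.680e-02  7.790e-02
  9.120e-02  4.600e+01]
('hub', ((0.598068118095398, 0.030095744878053665), 0.004175269044935703), 'disc', ((0.5917842388153076, 0.030017513781785965), 0.07762696593999863), 'ang', np.float64(4.5), np.int64(27), 58) rider None
```

View pics/w5.png

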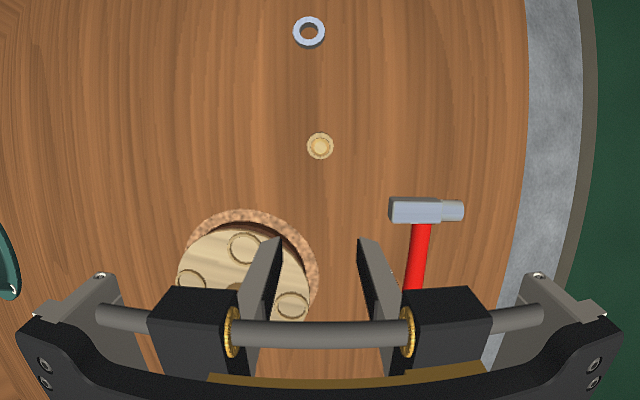

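Request:
carry_out(commands=[[0.03,0.0006,0,0,0,0],[0.0519,0.0006,0.02,0,0,0],[0.0519,0.0006,0.06,0,0,0],[0.0519,0.0006,0.1,0,0,0],[0.0519,0.0006,0.13,0,0,0]], jaw=0.56)

```text
time: 44.05
tool_pos: [0.6809, 0.1748, 0.0277]
ee_rot: [-3.139, 0.001, 1.571]
wrist_force: [-0.7, -1.2, -0.1]
width: 0.0528
finger_force: 0.0
```

Request:
carry_out(commands=[[0,0,0.01,0,0,0],[0,0,0.017,0,0,0],[0,0,0.0225,0,0,0],[0,0,0.0225,0,0,0],[0,0,0.0225,0,0,0]])

```text
time: 44.55
tool_pos: [0.6834, 0.1751, 0.0099]
ee_rot: [3.138, -0.0, 1.571]
wrist_force: [0.7, -0.1, -0.0]
width: 0.0524
finger_force: 0.0
```

Request:
carry_out(commands=[[0,0,0,0,0,0],[0,0,0,0,0,0],[0,0,0,0,0,0],[0,0,0,0,0,0],[0,0,0,0,0,0]], jaw=0.2)

```text
time: 45.05
tool_pos: [0.6824, 0.175, 0.0083]
ee_rot: [3.141, 0.0, 1.571]
wrist_force: [-0.2, -0.1, 1.8]
width: 0.026
finger_force: 30.0
```

Request:
carry_out(commands=[[0,0,0,0,0,0],[0,0,0,0,0,0],[0,0,0,0,0,0],[0,0,0,0,0,0.15],[0,0,0,0,0,0.3]], jaw=0.56)

```text
time: 45.55
tool_pos: [0.6821, 0.1749, 0.0078]
ee_rot: [-3.141, 0.0, 1.265]
wrist_force: [-0.2, -0.6, 0.0]
width: 0.0525
finger_force: 0.0
```

Request:
carry_out(commands=[[0,0,0,0,0,0.15],[0,0,0,0,0,0.3],[0,0,0,0,0,0.45],[0,0,0,0,0,0.6],[0,0,0,0,0,0.75]])

```text
time: 46.05
tool_pos: [0.6821, 0.1749, 0.0078]
ee_rot: [-3.142, 0.0, 0.515]
wrist_force: [1.0, -0.2, -0.4]
width: 0.0526
finger_force: 0.0
```

Request:
carry_out(commands=[[0,0,0,0,0,0.15],[0,0,0,0,0,0.3],[0,0,0,0,0,0.45],[0,0,0,0,0,0.521],[0,0,0,0,0,0.521]])

```text
time: 46.55
tool_pos: [0.6822, 0.1749, 0.0078]
ee_rot: [3.141, 0.0, -0.0]
wrist_force: [0.3, -0.1, -0.3]
width: 0.0526
finger_force: 0.0
```

Request:
carry_out(commands=[[0,0,0,0,0,0],[0,0,0,0,0,0],[0,0,0,0,0,0],[0,0,0,0,0,0],[0,0,0,0,0,0]], jaw=0.1)

```text
time: 47.05
tool_pos: [0.6822, 0.1749, 0.008]
ee_rot: [3.142, -0.0, -0.0]
wrist_force: [-0.4, -0.4, -0.6]
width: 0.0262
finger_force: 30.0
```

Request:
carry_out(commands=[[0,0,-0.01,0,0,0],[0,0,-0.04,0,0,0],[0,0,-0.08,0,0,0],[0,0,-0.11,0,0,0],[0,0,-0.13,0,0,0]])

```text
time: 47.55
tool_pos: [0.6835, 0.1752, 0.1427]
ee_rot: [-3.141, -0.006, -0.0]
wrist_force: [0.0, -0.1, -0.1]
width: 0.026
finger_force: 30.0
```

Request:
carry_out(commands=[[0,0,0,0,0,0],[0,0,0,0,0,0],[0,0,0,0,0,0],[0,0,0,0,0,0],[0,0,0,0,0,0]])

```text
time: 48.05
tool_pos: [0.6815, 0.1748, 0.1361]
ee_rot: [3.141, 0.003, -0.0]
wrist_force: [0.1, 0.7, -0.4]
width: 0.0263
finger_force: 30.0
```

Request:
carry_out(commands=[[-0.025,0.025,0,0,0,0],[-0.058,0.058,0,0,0,0],[-0.091,0.092,0,0,0,0],[-0.124,0.125,0,0,0,0],[-0.1503,0.1514,0,0,0,0]])

```text
time: 48.55
tool_pos: [0.5298, 0.0221, 0.1374]
ee_rot: [3.141, 0.001, -0.001]
wrist_force: [0.2, 0.8, -0.8]
width: 0.026
finger_force: 30.0
```

Request:
carry_out(commands=[[0,0,0,0,0,0],[0,0,0,0,0,0],[0,0,0,0,0,0],[0,0,0,0,0,0],[0,0,0,0,0,0]])

```text
time: 49.05
tool_pos: [0.5325, 0.0243, 0.1378]
ee_rot: [-3.142, 0.0, 0.001]
wrist_force: [0.4, -0.1, -0.7]
width: 0.0261
finger_force: 30.0
```

```bash
python3 look.py wrist riderA; python3 - <<'E'
from h import *
s=dict(np.load('wrist_last.npz'));X=fish(s); print(deck(X,(.5907,.0116),.046))
for a in (78.3,168.3,-11.7):
    c=np.array([.5907+.06*np.cos(np.radians(a)),.0116+.06*np.sin(np.radians(a))]); print(a,c.round(4),circ(X,*c,.024,.0495,.057))
print('riderB',circ(X,.5786,-.0474,.025,.058,.1))
E
```

```text
[0.5325 0.0243 0.1378] [-3.142e+00  0.000e+00  1.000e-03] 0.0261
wrist riderA None
('hub', ((0.5860499739646912, -0.02136850357055664), 0.041271377354860306), 'disc', ((0.5911856293678284, 0.010673425160348415), 0.08024986833333969), 'ang', np.float64(78.5), np.int64(1686), 1730)
78.3 [0.6029 0.0704] [6.032e-01 6.950e-02 1.990e-02 6.035e-01 6.900e-02 5.190e-02 5.470e-02
 5.120e+02]
168.3 [0.5319 0.0238] [5.325e-01 2.330e-02 1.960e-02 5.354e-01 2.350e-02 5.200e-02 5.410e-02
 4.190e+02]
-11.7 [ 6.495e-01 -6.000e-04] [ 6.492e-01 -1.500e-03  1.970e-02  6.493e-01 -1.700e-03  5.210e-02
  5.460e-02  5.120e+02]
riderB [ 5.792e-01 -4.790e-02  1.430e-02  5.810e-01 -4.420e-02  7.760e-02
  9.090e-02  9.230e+02]
```

Request:
carry_out(commands=[[-0.0002,0.0005,0.015,0,0,0],[-0.0002,0.0005,0.035,0,0,0],[-0.0002,0.0005,0.052,0,0,0],[-0.0002,0.0005,0.063,0,0,0],[-0.0002,0.0005,0.068,0,0,0]])

```text
time: 49.6
tool_pos: [0.5306, 0.0232, 0.0677]
ee_rot: [-3.141, 0.003, -0.0]
wrist_force: [0.6, -0.4, -0.1]
width: 0.0264
finger_force: 30.0
```

Request:
carry_out(commands=[[0,0,0,0,0,0],[0,0,0.005,0,0,0],[0,0,0.01,0,0,0],[0,0,0.013,0,0,0],[0,0,0.0145,0,0,0]])

```text
time: 50.1
tool_pos: [0.5316, 0.023, 0.0553]
ee_rot: [3.142, 0.0, -0.0]
wrist_force: [-0.2, 0.5, -0.4]
width: 0.0264
finger_force: 30.0
```

Request:
carry_out(commands=[[0,0,0,0,0,0],[0,0,0,0,0,0],[0,0,0,0,0,0],[0,0,0,0,0,0],[0,0,0,0,0,0]])

```text
time: 50.6
tool_pos: [0.5318, 0.0231, 0.0556]
ee_rot: [3.141, -0.0, -0.0]
wrist_force: [-0.6, -1.3, -1.0]
width: 0.026
finger_force: 30.0
```

Release, retreat, and check.

Request:
carry_out(commands=[[0,0,0,0,0,0],[0,0,0,0,0,0],[0,0,-0.02,0,0,0],[0,0,-0.06,0,0,0],[0,0,-0.105,0,0,0]], jaw=0.5)

```text
time: 51.1
tool_pos: [0.5304, 0.0231, 0.16]
ee_rot: [-3.141, 0.004, -0.0]
wrist_force: [0.8, 0.3, 0.1]
width: 0.0472
finger_force: 0.0
```

Request:
carry_out(commands=[[-0.03,0.02,-0.02,0,0,0],[-0.06,0.05,-0.04,0,0,0],[-0.09,0.08,-0.05,0,0,0],[-0.12,0.1,-0.05,0,0,0],[-0.14,0.12,-0.05,0,0,0]])

```text
time: 51.6
tool_pos: [0.3904, -0.0977, 0.2115]
ee_rot: [3.14, -0.002, -0.001]
wrist_force: [0.2, 0.0, -0.8]
width: 0.0468
finger_force: 0.0
```

Request:
carry_out(commands=[[0,0,0,0,0,0],[0,0,0,0,0,0],[0,0,0,0,0,0],[0,0,0,0,0,0],[0,0,0,0,0,0]])

```text
time: 52.1
tool_pos: [0.3922, -0.0963, 0.2103]
ee_rot: [-3.141, 0.001, 0.001]
wrist_force: [-0.0, -0.1, 0.3]
width: 0.0468
finger_force: 0.0
```

```bash
python3 look.py wrist,scene,top base; python3 - <<'E'
from h import *
for n in ['wrist','top','scene']:
  s=dict(np.load(n+'_last.npz'));X=fish(s) if n=='wrist' else cloud(s); print(n,deck(X,(.5907,.0116),.046))
  for c in [(.5786,-.0474),(.532,.0234)]: print('rider',circ(X,*c,.025,.058,.1))
  print('collar',circ(X,.5907,.0116,.026,.073,.1))
  m=(X[...,2]>.025)&(X[...,2]<.06)&(X[...,0]>.2)&(X[...,0]<.75)&(abs(X[...,1])<.6); l,k=N.label(m)
  print([(X[l==i].mean(0).round(3).tolist()) for i in range(1,k+1) if (l==i).sum()>20])
  if n=='wrist': cv2.imwrite('pics/w6.png',s['img'][:,:,::-1])
  if n=='scene': cv2.imwrite('pics/s6.png',cv2.resize(s['img'][100:300,160:480,::-1],(800,500)))
E
```

```text
[ 0.3922 -0.0963  0.2103] [-3.141e+00  1.000e-03  1.000e-03] 0.0468
wrist base [ 5.401e-01 -3.240e-02  3.450e-02  5.356e-01 -3.650e-02  1.480e-02
  1.790e-02  5.200e+01]
scene base [6.054e-01 3.340e-02 7.030e-02 6.257e-01 6.210e-02 1.690e-02 2.250e-02
 1.690e+02]
top base None
wrist ('hub', ((0.5548872947692871, -0.014006946235895157), 0.05583585426211357), 'disc', ((0.5902113318443298, 0.010729172267019749), 0.08020449429750443), 'ang', np.float64(77.5), np.int64(660), 725)
rider [ 5.787e-01 -4.840e-02  1.420e-02  5.750e-01 -5.020e-02  7.700e-02
  9.150e-02  5.740e+02]
rider [5.317e-01 2.110e-02 1.400e-02 5.299e-01 1.750e-02 7.660e-02 9.150e-02
 5.530e+02]
collar [5.909e-01 1.020e-02 2.200e-02 5.878e-01 9.300e-03 8.120e-02 8.470e-02
 1.107e+03]
[[0.567, 0.009, 0.047], [0.712, -0.582, 0.026], [0.585, -0.439, 0.043], [0.603, -0.492, 0.053], [0.595, 0.427, 0.042], [0.394, -0.503, 0.03]]
top ('hub', ((0.5556868314743042, -0.012347370386123657), 0.05466199293732643), 'disc', ((0.590766966342926, 0.01099682878702879), 0.07987001538276672), 'ang', np.float64(78.5), np.int64(87), 173)
rider
[... 352 characters left out ...]
.44, 0.042], [0.588, 0.43, 0.043], [0.391, -0.507, 0.03], [0.327, 0.593, 0.042]]
scene ('hub', ((0.563573956489563, -0.005706774536520243), 0.056203462183475494), 'disc', ((0.5900571346282959, 0.013220970518887043), 0.08107049018144608), 'ang', np.float64(78.0), np.int64(137), 168)
rider [ 5.801e-01 -4.480e-02  1.400e-02  5.821e-01 -4.150e-02  7.390e-02
  9.020e-02  8.900e+01]
rider [5.336e-01 2.440e-02 1.560e-02 5.361e-01 2.830e-02 7.420e-02 9.090e-02
 8.800e+01]
collar [5.917e-01 1.420e-02 2.200e-02 5.933e-01 1.520e-02 8.110e-02 8.540e-02
 1.680e+02]
[[0.395, -0.503, 0.029], [0.583, -0.491, 0.053], [0.605, -0.439, 0.043], [0.599, 0.022, 0.047], [0.328, 0.593, 0.043], [0.621, 0.455, 0.042]]
```

View pics/w6.png

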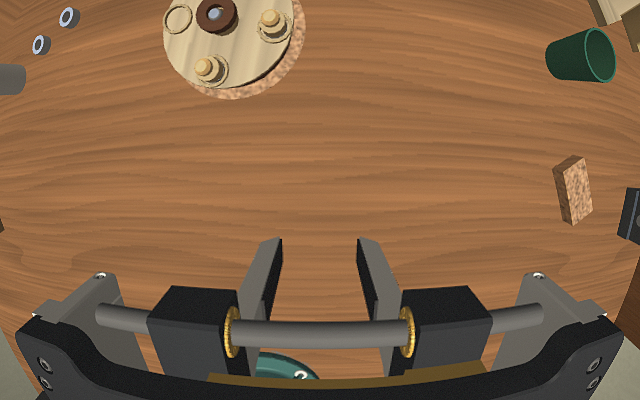

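View pics/s6.png

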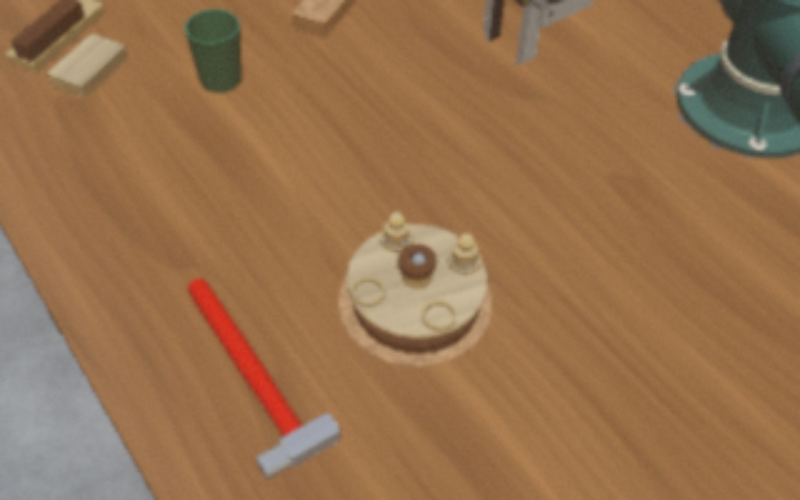

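Both views show the collar level with the shaft top, and two riders upright in their rings at wrist pixels (272,23) and (207,68). No other riders are in view.

```bash
python3 -c "
from bench import *
print(close_job())"
```

```text
the job is handed in; nothing more can be done
None
```

I put the carousel together on the mat, with sleeve, deck and collar down on the shaft and both riders upright in their own seats, and handed it in at about 52 s; the hand-in gave no verdict, so a pass is unconfirmed.

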